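# Weigh the jar kept behind the reagent bottles

### The arm

A 6-joint arm with a two-finger parallel gripper is mounted at the origin on the work surface. World frame = base frame: x ahead of the robot, y to its left, z up, the work surface at z = 0. Lengths are in m, angles in rad, forces in N, time in s.
With the tool pointing down it reaches from about 0.25 to 0.725 m from the base axis. Payload 4 kg.
Tool frame: the origin (TCP) lies at the very end of the fingers, on their centre line; the grasp point (between the pads) lies 19 mm behind it; z points along the fingers, y is the direction in which the jaws open and shut (so a half turn about z gives the same grasp; the last joint's range is limited). The gripper opens to 85 mm and grips with 20 to 120 N. Pads are 22 mm wide; open, the fingers measure 114 mm over their backs; the gripper's body (76 mm by 85 mm) begins 54 mm behind the grasp point. The pads swing forward as they close: fully open they stand 13 mm farther back than shut.
Start: joints at [1.288, 0.241, 0.005, 1.335, 0, 1.571], TCP at [0.14, 0.48, 0.231] pointing down, gripper open.
Joint ranges: [-2.72, 2.72], [-1.05, 1.87], [-1.09, 1.28], [-1.99, 2.15], [-1.42, 1.44], [-3.14, 3.14]. Speed limits (rad/s): [2.79, 2.79, 3.14, 3.14, 3.14, 3.14].

### API

Orientations are given as a unit quaternion [x, y, z, w].
In Python, from workcell import bot gives the robot as it stands.
- The arm moves only by the shell command python3 -m crank 'ROWS'. ROWS is JSON, a list that holds one entry, the list of rows, each a list of 5 numbers: the shift along the tool's x, y, z in mm, then the turn about the tool's z in degrees, then the closure in counts, from 0 (fully open) to 255 (shut). In form: [[[tx, ty, tz, turn, grip], ...]]. A call has 1 to 12 rows; each row shifts and turns the pose as measured when the row begins, along the tool's axes as they then stand; what a row does not reach is not made up. A row lasts 1/8 s, in which the tool goes at most 62.5 mm and 10.7 degrees, less where a joint would pass 70% of its speed; a pose out of reach is approached as far as the arm can. A call is refused whole if a number of a shift passes 62.5 or a number of a turn 10.7, either way. A call with a gripper value outside its range is refused whole. The fingers move at their own pace and stop on an object; the grip force is fixed at half the most. Time passes only in rows, so rows that do not move let the fingers close. It gives the time, the measured TCP pose, the force and the opening at its end, in the units of the state.
- bot.get_obs(): the state, without advancing time (a new reading comes with each control period).
- bot.camera(name): name is "side" or "top"; returns a dict with "img" (384x512x3 uint8, blue, green, red), "depth" (384x512 float32, m along the optical axis (not along the pixel's ray), 0 where there is no reading), "fx", "fy", "cx", "cy" (pixels), "D" ([k1, k2, p1, p2, k3] as OpenCV has them; the pictures are not rectified), "R" (3x3) and "t" (3): a world point X has camera coordinates R X + t. Camera axes: x right, y down, z forward; pixel columns grow to the right and rows downward; lengths in m; the calibration is good to about 2 mm. A picture is of the moment at which its call begins.
- bot.job_done(): hands the job in, once; it reports no verdict.
The state is a dict: "clock": time; "joint_pos": joint angles; "joint_vel": joint speeds; "tau": joint torques, N m; "eef_pos": TCP position; "tool_rot": TCP orientation; "ft_force": force on the tool from outside, world axes, zero at the start; "ft_torque": the same for the moment, N m; "grip_width": finger opening in m.
Only numpy, scipy, OpenCV 4.12 (cv2) and the standard library are available. Lean on these libraries where they do the work, as an engineer would, in place of code of your own. Each camera call takes 0.05 s, during which the arm holds its last target.

### The job

The amber jar behind the three white bottles in the rack has to go on the balance: first stand all three bottles in the grey side tray, leaving the jar in its place meanwhile, then set the jar in the middle of the balance pan while the bottles wait in the tray. After that put every bottle back on the middle of the tile that matches its cap colour, and leave the jar on the pan. Keep bottles and jar upright throughout, and leave the glass flask on the bench undisturbed.

Things in the scene. Friction and masses are not known exactly. Their poses are not given: they have to be found in the camera images.
- bottle_blue: loose white plastic bottle with a blue cap, 0.14 kg or so, closed: straight round body 44 mm across up to 88 mm, cap 37 mm across from 93 to 115 mm (its top). Origin: centre of the underside, z up. It starts upright in the row of three at the front of the rack, on the tile of its colour; bottle centres in the row are 64 mm apart (20 mm clear between them)
- bottle_yellow: loose white plastic bottle with a yellow cap, 0.14 kg or so, closed: straight round body 44 mm across up to 88 mm, cap 37 mm across from 93 to 115 mm (its top). Origin: centre of the underside, z up. It starts upright in the row of three at the front of the rack, on the tile of its colour; bottle centres in the row are 64 mm apart (20 mm clear between them)
- bottle_green: loose white plastic bottle with a green cap, 0.14 kg or so, closed: straight round body 44 mm across up to 88 mm, cap 37 mm across from 93 to 115 mm (its top). Origin: centre of the underside, z up. It starts upright in the row of three at the front of the rack, on the tile of its colour; bottle centres in the row are 64 mm apart (20 mm clear between them)
- jar: loose low jar of amber glass, black lid, 0.09 kg: glass 42 mm across, lid 45 mm across from 31 to 45 mm (its top). Origin: centre of the underside, z up. Starts upright on the white rack base (top 8 mm above the bench), 52 mm behind the middle bottle as seen from the robot. A steel guard bar along the rack's back, 68 mm behind the jar's centre, is 8 mm thick, its top 109 mm above the bench
- tile_blue: fixed blue square tile, 56 x 56 x 3 mm, lying on the rack's white base: the home of the blue-capped bottle, partly visible round its foot. Origin: centre of the underside (8 mm above the bench), top face 3 mm higher. Its y axis runs along the row of tiles, its x axis across the row, from the front towards the jar's place at the back; the order of the colours in the row changes
- tile_yellow: fixed yellow square tile, 56 x 56 x 3 mm, lying on the rack's white base: the home of the yellow-capped bottle, partly visible round its foot. Origin: centre of the underside (8 mm above the bench), top face 3 mm higher. Its y axis runs along the row of tiles, its x axis across the row, from the front towards the jar's place at the back; the order of the colours in the row changes
- tile_green: fixed green square tile, 56 x 56 x 3 mm, lying on the rack's white base: the home of the green-capped bottle, partly visible round its foot. Origin: centre of the underside (8 mm above the bench), top face 3 mm higher. Its y axis runs along the row of tiles, its x axis across the row, from the front towards the jar's place at the back; the order of the colours in the row changes
- side_tray: fixed shallow open grey tray, 260 mm (its x) by 130 mm (its y), 20 mm high, walls and floor 5 mm thick, on the bench at one side of the rack, left or right. Origin: centre of the underside, on the bench. Room for the three bottles in a row along its x
- balance: fixed white laboratory balance with a round steel pan 110 mm across, its flat top 62 mm above the bench; on the other side of the rack from the tray. Origin: on the bench, straight under the centre of the pan. The housing reaches 125 mm from it to -x (display end, 54 mm high) and 85 mm to +x, and is 170 mm wide
- flask: loose small empty conical glass flask, a bystander: 60 mm across at the foot, 29 mm at the mouth, 80 mm high, standing on the bench between the robot and the rack. Origin: centre of the underside

How it is judged:
By the outcome, as a careful person would: the job done as asked, in the order asked, and still so for the second after the job is handed in, with the robot touching nothing.
It also fails if it takes over 144 s, if anything falls off the work surface, if the arm or the gripper's body presses on something with over 40 N, if the wrist force passes 120 N, or if a joint passes its speed limit or range.

## Working session

There is one attempt and no reset: what is moved stays moved. The work goes in short steps, Python scripts to look and compute and a shell command to move; the robot and the scene stay as the last step left them, time stands still between calls to the robot, and variables do not carry over. Pictures are saved under pics/ and viewed, and the job is handed in when it is done.

```bash
mkdir -p pics; ls; python3 - <<'E'
from workcell import bot
import cv2,numpy as np
o=bot.get_obs()
for k,v in o.items(): print(k,np.round(v,4))
for n in("side","top"):
    c=bot.camera(n); cv2.imwrite(f"pics/{n}0.png",c["img"]); np.savez(f"/tmp/{n}0.npz",**c)
    print(n,[c[k] for k in("fx","fy","cx","cy","D")],np.round(c["R"],3).tolist(),c["t"], (-c["R"].T@c["t"]))
E
```

```text
pics
clock 0.0
joint_pos [ 1.288   0.2414  0.0037  1.3352 -0.      1.5708]
joint_vel [-0.0004 -0.0004 -0.0007  0.0011  0.0001  0.0001]
tau [-1.30000e-03 -3.72314e+01  2.52412e+01  1.70000e-02 -2.00000e-04
 -0.00000e+00]
eef_pos [0.1393 0.4795 0.2304]
tool_rot [ 1.409e-01  9.900e-01 -1.000e-03 -1.000e-04]
ft_force [ 0.5317 -0.2034  0.1908]
ft_torque [-0.0172 -0.0343  0.0355]
grip_width 0.0856
side [464.73635826369235, 464.73635826369235, 263.58544507684354, 194.36465007626646, array([-0.03046608,  0.        ,  0.        ,  0.        ,  0.        ])] [[0.959, -0.284, -0.0], [-0.167, -0.562, -0.81], [0.23, 0.777, -0.586]] [-0.46449943  0.10823203  1.1008599 ] [ 0.21003901 -0.92650219  0.7326962 ]
top [430.72192924088137, 430.72192924088137, 252.12263536466065, 187.18819984255026, array([-0.05622083,  0.        ,  0.        ,  0.        ,  0.        ])] [[0.026, -1.0, -0.017], [-0.993, -0.024, -0.117], [0.117, 0.02, -0.993]] [7.71757135e-04 5.07699907e-01 8.91190458e-01] [ 0.39995721 -0.00507415  0.94445154]
```

View pics/top0.png

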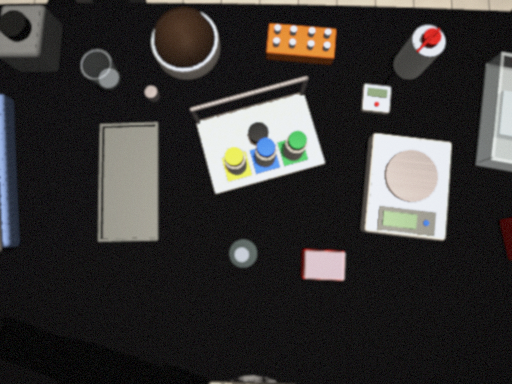

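View pics/side0.png

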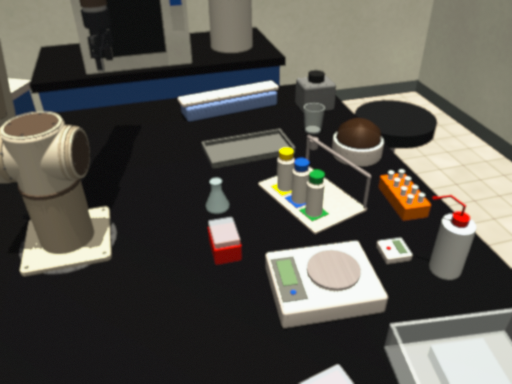

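The top view shows the yellow, blue and green caps at about (235,157), (265,148) and (297,140). The jar lid is at (258,132), the tray around (128,182), the pan at (411,176) and the flask at (242,253). Next I measure them.

```bash
cat > h.py <<'E'
import cv2,numpy as np
from workcell import bot
def ray(c,uv):
    K=np.array([[c["fx"],0,c["cx"]],[0,c["fy"],c["cy"]],[0,0,1.]])
    p=cv2.undistortPoints(np.array(uv,float).reshape(-1,1,2),K,np.array(c["D"],float)).reshape(-1,2)
    d=np.c_[p,np.ones(len(p))]@c["R"]
    return -c["R"].T@c["t"],d
def onz(c,uv,z):
    o,d=ray(c,uv); return o+d*((z-o[2])/d[:,2])[:,None]
def proj(c,X):
    K=np.array([[c["fx"],0,c["cx"]],[0,c["fy"],c["cy"]],[0,0,1.]])
    return cv2.projectPoints(np.array(X,float).reshape(-1,1,3),cv2.Rodrigues(np.array(c["R"]))[0],np.array(c["t"],float),K,np.array(c["D"],float))[0].reshape(-1,2)
HUE={"yellow":(22,36),"blue":(100,125),"green":(45,80)}
def mask(c,col,smin=120,vmin=60):
    h=cv2.cvtColor(c["img"],cv2.COLOR_BGR2HSV); a,b=HUE[col]
    return cv2.inRange(h,(a,smin,vmin),(b,255,255))
def worldpts(c):
    v,u=np.mgrid[0:384,0:512]; uv=np.c_[u.ravel(),v.ravel()]
    K=np.array([[c["fx"],0,c["cx"]],[0,c["fy"],c["cy"]],[0,0,1.]])
    p=cv2.undistortPoints(uv.astype(float).reshape(-1,1,2),K,np.array(c["D"],float)).reshape(-1,2)
    P=np.c_[p,np.ones(len(p))]*c["depth"].reshape(-1,1)
    return ((P-c["t"])@c["R"]).reshape(384,512,3)
E
python3 - <<'E'
from h import *
for n in("top","side"):
    c=dict(np.load(f"/tmp/{n}0.npz")); W=worldpts(c)
    print(n, "depth ok frac",(c["depth"]>0).mean())
    for col in HUE:
        m=mask(c,col)
        ok=(m>0)&(W[...,0]>.3)&(W[...,0]<.7)&(abs(W[...,1])<.15)
        capm=ok&(W[...,2]>.09)
        top=ok&(abs(W[...,2]-.126)<.006)
        tl=ok&(W[...,2]<.03)
        print(col,capm.sum(),top.sum(),tl.sum(),"z range",np.round(np.percentile(W[capm][:,2],[5,50,95]),4) if capm.any() else "")
        if top.any():
            v,u=np.nonzero(top); (cu,cv),r=cv2.minEnclosingCircle(np.c_[u,v].astype(np.float32))
            print("  top depth mean",np.round(W[top].mean(0),4),"ray centre",np.round(onz(c,[[cu,cv]],.126),4),"r",r)
        if tl.any(): print("  tile mean",np.round(W[tl].mean(0),4))
    # tray, pan, lid depth
c=dict(np.load("/tmp/top0.npz")); W=worldpts(c)
for n,(u,v) in dict(tray=(128,182),trayrim=(102,182),pan=(411,176),lid=(258,132),flask=(242,253),base=(225,180),bench=(200,300)).items(): print(n,np.round(W[v,u],4))
def box(m,z,n):
    cs,_=cv2.findContours(m.astype(np.uint8)*255,cv2.RETR_EXTERNAL,cv2.CHAIN_APPROX_NONE)
    k=max(cs,key=cv2.contourArea); P=onz(c,k.reshape(-1,2),z)[:,:2]
    r=cv2.minAreaRect((P*1000).astype(np.float32)); print(n,"rect mm",np.round(r[0],1),np.round(r[1],1),round(r[2],1)); return P
reg=lambda u0,u1,v0,v1:np.pad(np.ones((v1-v0,u1-u0),bool),((v0,384-v1),(u0,512-u1)))
g=cv2.cvtColor(c["img"],cv2.COLOR_BGR2GRAY)
box(reg(85,170,110,255)&(g>60),.02,"tray")
box(reg(180,335,95,200)&(g>110),.008,"rackbase")
box(reg(355,460,125,245)&(g>140),.054,"balance")
hsv=cv2.cvtColor(c["img"],cv2.COLOR_BGR2HSV)
pm=reg(380,445,145,206)&(hsv[...,1]>18)&(g>90)
P=box(pm,.062,"pan"); print(cv2.minEnclosingCircle((P*1000).astype(np.float32)))
lm=reg(243,274,118,150)&(g<60)
P=box(lm,.053,"lid"); print(cv2.minEnclosingCircle((P*1000).astype(np.float32)))
cv2.imwrite("pics/topcrop.png",cv2.resize(c["img"][80:270,90:470],None,fx=2,fy=2,interpolation=cv2.INTER_NEAREST))
E
```

```text
top depth ok frac 0.9958241780598959
yellow 253 248 153 z range [0.1227 0.1251 0.1277]
  top depth mean [0.5555 0.0489 0.1252] ray centre [[0.555  0.0491 0.126 ]] r 8.860122680664062
  tile mean [0.5399 0.0469 0.0116]
blue 256 254 181 z range [0.123  0.1254 0.1274]
  top depth mean [ 0.5754 -0.0122  0.1253] ray centre [[ 0.5751 -0.0113  0.126 ]] r 9.219644546508789
  tile mean [ 0.5621 -0.0081  0.011 ]
green 230 228 119 z range [0.1227 0.1255 0.1278]
  top depth mean [ 0.5906 -0.0726  0.1253] ray centre [[ 0.591  -0.0721  0.126 ]] r 8.74812126159668
  tile mean [ 0.5831 -0.0666  0.0103]
side depth ok frac 0.9959004720052084
yellow 160 104 85 z range [0.11   0.1237 0.127 ]
  top depth mean [0.5562 0.0434 0.1248] ray centre [[0.555  0.0408 0.126 ]] r 6.670932292938232
  tile mean [0.5411 0.037  0.0114]
blue 152 112 63 z range [0.1127 0.1247 0.1271]
  top depth mean [ 0.5759 -0.0188  0.125 ] ray centre [[ 0.5754 -0.0205  0.126 ]] r 6.820932865142822
  tile mean [ 0.5591 -0.0192  0.0113]
green 156 117 92 z range [0.1127 0.1245 0.1269]
  top depth mean [ 0.5917 -0.0801  0.1248] ray centre [[ 0.5904 -0.0831  0.126 ]] r 6.800835609436035
  tile mean [ 0.6113 -0.0437  0.0082]
tray [0.5153 0.2898 0.0058]
trayrim [0.5131 0.3462 0.0122]
pan [ 0.5351 -0.316   0.0613]
lid [0.6233 0.0037 0.0507]
flask [0.3693 0.0293 0.0787]
base [0.5247 0.0741 0.007 ]
bench [ 0.2629  0.1206 -0.0038]
tray rect mm [516.6 286.2] [264.4 134. ] 2.9
rackbase rect mm [611.7   0. ] [171.5 252.6] 17.0
balance rect mm [ 516.  -312.7] [168.6 208.2] 84.5
pan rect mm [ 536.4 -314.9] [102.7 107.3] 1.3
((536.2236328125, -314.69049072265625), 54.49763107299805)
lid rect mm [636.8   6.2] [ 6.5 21.2] 1.2
((636.8223266601562, 6.181920528411865), 10.664057731628418)
```

View pics/topcrop.png

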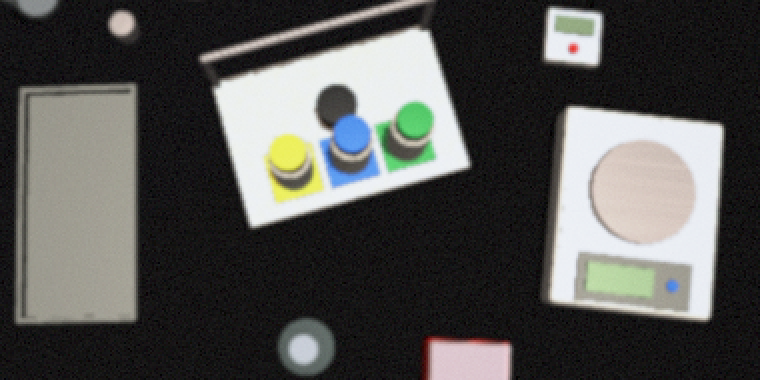

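```bash
python3 - <<'E'
from h import *
c=dict(np.load("/tmp/top0.npz")); W=worldpts(c)
caps=dict(yellow=(.5552,.0490),blue=(.5752,-.0117),green=(.5908,-.0723))
d=np.array(caps["yellow"])-caps["green"]; th=np.arctan2(-d[0],d[1]); th=np.arctan2(d[1],d[0])-np.pi/2
print("row yaw deg",np.degrees(th),np.linalg.norm(d))
ex=np.array([np.cos(th),np.sin(th)]);ey=np.array([-np.sin(th),np.cos(th)])
for col in HUE:
    m=mask(c,col,110,50).astype(bool)&(W[...,2]<.05)&(W[...,0]>.45)&(abs(W[...,1])<.15)
    v,u=np.nonzero(m); P=onz(c,np.c_[u,v],.011)[:,:2]
    q=P@np.c_[ex,ey]; cq=np.array(caps[col])@np.c_[ex,ey]
    r=q-cq
    # front edge and side edges relative to cap axis, mm
    fr=r[r[:,0]<-.018]
    print(col,len(r),"front x",np.round(np.percentile(r[:,0],[0,2])*1000,1),"y",np.round(np.percentile(fr[:,1],[0,1,99,100])*1000,1))
g=cv2.cvtColor(c["img"],cv2.COLOR_BGR2GRAY)
# lid by depth+dark
m=(g<75)&(abs(W[...,2]-.052)<.006)&(abs(W[...,0]-.625)<.04)&(abs(W[...,1]-.003)<.04)
v,u=np.nonzero(m);P=onz(c,np.c_[u,v],.053)[:,:2];print("lid",m.sum(),P.mean(0),P.min(0),P.max(0),"pred",np.array(caps["blue"])+.052*ex)
m=(W[...,2]>.115)&(g>0)&(W[...,2]<.14)
# guard bar
m=(abs(W[...,2]-.107)<.012)&(W[...,0]>.63)&(abs(W[...,1])<.2)
v,u=np.nonzero(m);print("bar",m.sum(),[np.round(W[m][i],3) for i in(np.argmin(W[m][:,1]),np.argmax(W[m][:,1]))], np.round((W[m][:,:2].mean(0)-caps["blue"])@ex*1000,1))
# tall things in the work area
H=W[...,2]
print("max z in path area",[(n,np.round(H[(W[...,0]>a)&(W[...,0]<b)&(W[...,1]>e)&(W[...,1]<f)].max(),3)) for n,a,b,e,f in(("rack-tray",.4,.66,.09,.37),("rack-bal",.4,.66,-.4,-.12))])
E
```

```text
row yaw deg 16.35628980727022 0.12641617776218358
yellow 179 front x [-25.7 -25.2] y [-24.9 -24.5  25.1  25.6]
blue 204 front x [-27.1 -26.5] y [-25.6 -25.   25.7  26.2]
green 139 front x [-23.3 -23. ] y [-26.  -25.7  23.5  24.2]
lid 233 [0.62349894 0.0056889 ] [ 0.60099561 -0.01331136] [0.64233172 0.02283785] pred [0.62509551 0.0029437 ]
bar 1756 [array([ 0.724, -0.093,  0.106]), array([0.826, 0.2  , 0.105])] 240.4
max z in path area [('rack-tray', np.float64(0.112)), ('rack-bal', np.float64(0.067))]
```

```bash
cat > d.py <<'E'
import sys,numpy as np
from scipy.spatial.transform import Rotation as Ro
from workcell import bot
def delta(x,y,z,az):
    o=bot.get_obs(); R=Ro.from_quat(o["tool_rot"]).as_matrix()
    d=R.T@(np.array([x,y,z])-o["eef_pos"])*1000
    a=np.degrees(np.arctan2(R[1,1],R[0,1])); t=-(az-a); t=(t+90)%180-90
    # shifts in the tool frame as it will stand after the turn:
    d2=Ro.from_euler('z',-t,degrees=True).apply(d)
    print("t",round(float(o["clock"]),2),"pos",np.round(o["eef_pos"],4),"az",round(a,1),"tilt",round(np.degrees(np.arccos(-R[2,2])),2),"w",round(float(o["grip_width"])*1000,1),"F",np.round(o["ft_force"],1),"j6",round(o["joint_pos"][5],2))
    print("delta mm now-frame",np.round(d,1),"turn",round(t,1),"after-turn frame",np.round(d2,1))
delta(*map(float,sys.argv[1:5]))
E
python3 -m crank '[[[0,0,0,9.6,0],[0,0,0,9.6,0],[0,0,0,9.6,0],[0,0,0,9.6,0],[0,0,0,9.6,0],[0,0,0,9.6,0],[0,0,0,0,0]]]'; python3 d.py 0.555 0.049 0.2 16.4
```

```text
clock: 0.98
eef_pos: [0.1386, 0.477, 0.2267]
tool_rot: [0.613, 0.79, -0.005, 0.002]
ft_force: [0.7, 0.5, -0.5]
grip_width: 0.0854
t 0.97 pos [0.1386 0.477  0.2267] az 14.4 tilt 0.62 w 85.4 F [ 0.7  0.5 -0.5] j6 2.61
delta mm now-frame [-517.8  297.    29.9] turn -2.0 after-turn frame [-527.9  278.8   29.9]
```

```bash
python3 -m crank '[[[0,0,0,-2,0],[-44,23,0,0,0],[-44,23,0,0,0],[-44,23,0,0,0],[-44,23,0,0,0],[-44,23,0,0,0],[-44,23,0,0,0],[-44,23,0,0,0],[-44,23,0,0,0],[-44,23,0,0,0],[-44,23,0,0,0],[0,0,0,0,0]]]'; python3 d.py 0.555 0.049 0.2 16.4
```

```text
clock: 2.48
eef_pos: [0.5023, 0.1175, 0.2285]
tool_rot: [0.581, 0.814, -0.004, 0.002]
ft_force: [-0.7, 0.9, 0.2]
grip_width: 0.0855
t 2.48 pos [0.5023 0.1175 0.2285] az 19.0 tilt 0.5 w 85.5 F [-0.7  0.9  0.2] j6 1.47
delta mm now-frame [-81.7  27.7  29.1] turn 2.6 after-turn frame [-80.4  31.3  29.1]
```

```bash
python3 -m crank '[[[0,0,0,2.6,0],[-40,15,0,0,0],[-40,15,0,0,0],[0,0,15,0,0],[0,0,0,0,0]]]'; python3 d.py 0.555 0.049 0.2 16.4
```

```text
clock: 3.1
eef_pos: [0.5521, 0.0507, 0.2125]
tool_rot: [0.594, 0.804, -0.004, 0.0]
ft_force: [0.3, 0.7, 0.3]
grip_width: 0.0856
t 3.1 pos [0.5521 0.0507 0.2125] az 17.1 tilt 0.47 w 85.6 F [0.3 0.7 0.3] j6 1.37
delta mm now-frame [-2.4  2.4 12.5] turn 0.7 after-turn frame [-2.4  2.4 12.5]
```

```bash
python3 - <<'E'
from h import *
c=bot.camera("top"); cv2.imwrite("pics/t1.png",c["img"])
c=bot.camera("side"); cv2.imwrite("pics/s1.png",cv2.resize(c["img"][100:300,180:440],None,fx=3,fy=3))
E
```

```text
(no output)
```

View pics/s1.png

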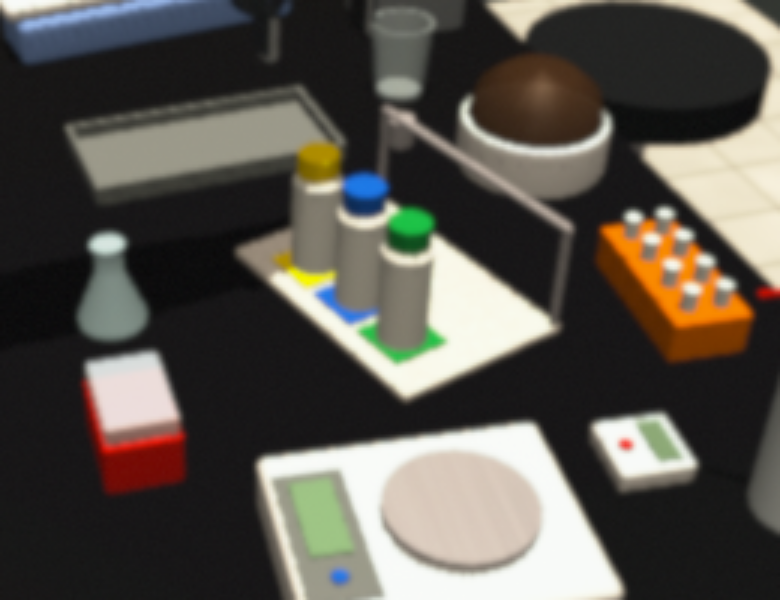

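```bash
python3 - <<'E'
from h import *
c=bot.camera("side"); cv2.imwrite("pics/s2.png",c["img"]); print(proj(c,[bot.get_obs()["eef_pos"]]))
c=bot.camera("top");print(proj(c,[bot.get_obs()["eef_pos"]]))
E
```

```text
[[284.46199935 118.44804507]]
[[229.24457872 147.68022822]]
```

View pics/s2.png

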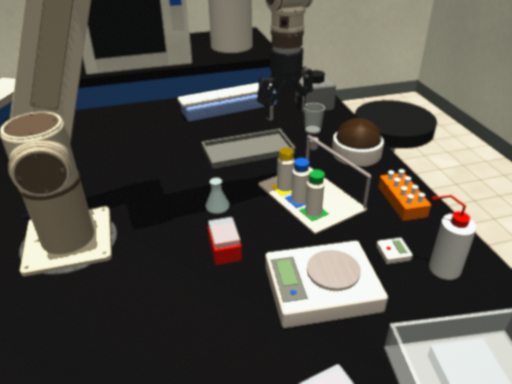

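View pics/t1.png

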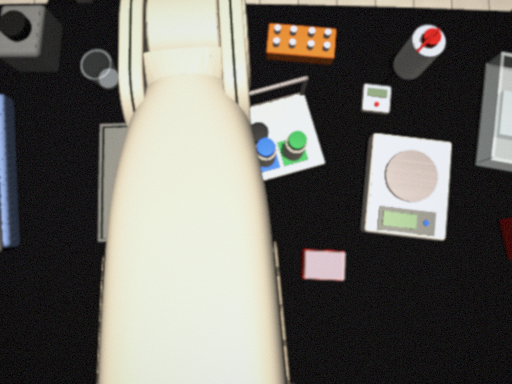

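```bash
python3 -m crank '[[[-2.4,2.4,30,0.7,0],[0,0,30,0,0],[0,0,0,0,0]]]'; python3 d.py 0.555 0.049 0.062 16.4; python3 - <<'E'
from h import *
c=bot.camera("side"); cv2.imwrite("pics/s3.png",cv2.resize(c["img"][40:240,200:400],None,fx=3,fy=3,interpolation=cv2.INTER_CUBIC)); e=bot.get_obs()["eef_pos"]
a=np.array([.959,.282,0])*.0427
print((proj(c,[e+[0,0,.013]+a,e+[0,0,.013]-a])-[200,40])*3)
E
```

```text
clock: 3.68
eef_pos: [0.5571, 0.0515, 0.1564]
tool_rot: [0.597, 0.802, -0.001, 0.004]
ft_force: [-0.4, -0.0, 0.6]
grip_width: 0.0854
t 3.67 pos [0.5571 0.0515 0.1564] az 16.6 tilt 0.47 w 85.4 F [-0.4 -0.   0.6] j6 1.38
delta mm now-frame [-1.1 -3.1 94.4] turn 0.2 after-turn frame [-1.1 -3.1 94.4]
[[298.49086728 268.19994614]
 [215.22699582 294.72703641]]
```

View pics/s3.png

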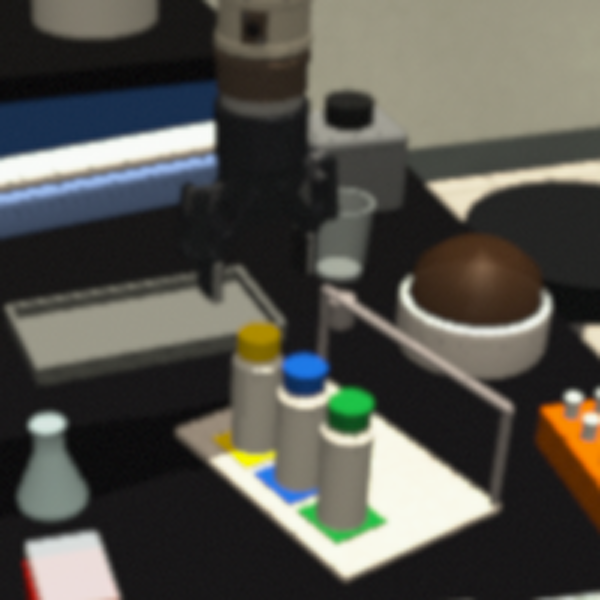

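The finger tips at about (215,298) and (302,270) match their projection. Before descending I check the cap positions against the side view.

```bash
python3 - <<'E'
from h import *
c=dict(np.load("/tmp/side0.npz"))
im=c["img"].copy(); S=6
im=cv2.resize(im[140:225,260:345],None,fx=S,fy=S,interpolation=cv2.INTER_CUBIC)
a=np.linspace(0,6.28,60)
for x,y in((.5552,.0490),(.5752,-.0117),(.5908,-.0723)):
    for z,r in((.126,.0185),(.099,.022),(.011,.022)):
        p=(proj(c,np.c_[x+r*np.cos(a),y+r*np.sin(a),0*a+z])-[260,140]+.5)*S
        cv2.polylines(im,[p.astype(np.int32)],True,(255,0,255),1)
cv2.imwrite("pics/ov.png",im)
E
```

```text
(no output)
```

View pics/ov.png

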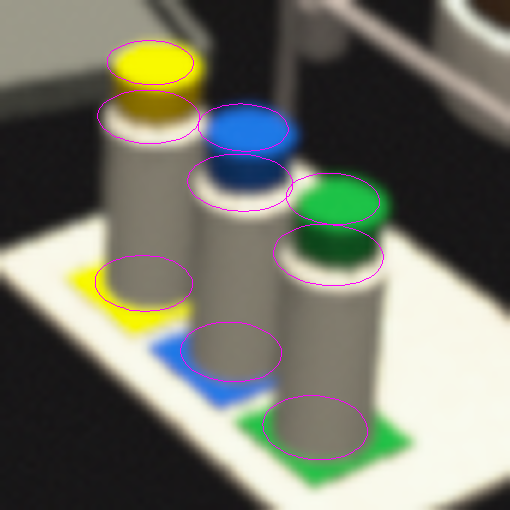

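The side view puts all three bottles about 2–3 mm further along its right axis than the top view does. That is within the calibration, so I use the mean: yellow (.5565,.048), blue (.5763,-.013), green (.592,-.0735).

```bash
python3 -m crank '[[[0,-2,31,0,0],[0,-1,31,0,0],[0,0,29,0,0],[0,0,0,0,0]]]'; python3 d.py 0.5565 0.048 0.062 16.4
```

```text
clock: 4.22
eef_pos: [0.5626, 0.0523, 0.074]
tool_rot: [0.596, 0.803, 0.005, 0.011]
ft_force: [-0.1, -0.3, -0.9]
grip_width: 0.0855
t 4.22 pos [0.5626 0.0523 0.074 ] az 16.8 tilt 1.38 w 85.5 F [-0.1 -0.3 -0.9] j6 1.37
delta mm now-frame [-2.2 -7.3 11.9] turn 0.4 after-turn frame [-2.2 -7.3 11.9]
```

```bash
python3 -m crank '[[[-1,-4,6,0,0],[-1,-3,6,0,0],[0,0,0,0,0]]]'; python3 d.py 0.5565 0.048 0.062 16.4
```

```text
clock: 4.6
eef_pos: [0.5598, 0.0485, 0.0662]
tool_rot: [0.596, 0.803, 0.008, 0.014]
ft_force: [0.3, 0.2, -0.3]
grip_width: 0.0854
t 4.6 pos [0.5598 0.0485 0.0662] az 16.8 tilt 1.83 w 85.4 F [ 0.3  0.2 -0.3] j6 1.37
delta mm now-frame [ 0.5 -3.4  4.1] turn 0.4 after-turn frame [ 0.5 -3.4  4.1]
```

```bash
python3 -m crank '[[[0,-4,5,0,0],[0,0,0,0,0]]]'; python3 d.py 0.5565 0.048 0.062 16.4; python3 - <<'E'
from workcell import bot
from scipy.spatial.transform import Rotation as R
print(R.from_quat(bot.get_obs()["tool_rot"]).as_matrix()[:,2], bot.get_obs()["joint_vel"])
E
```

```text
clock: 4.85
eef_pos: [0.5564, 0.0472, 0.0617]
tool_rot: [0.596, 0.803, 0.009, 0.014]
ft_force: [-1.2, 0.2, -1.1]
grip_width: 0.0858
t 4.85 pos [0.5564 0.0472 0.0617] az 16.8 tilt 1.92 w 85.8 F [-1.2  0.2 -1.1] j6 1.37
delta mm now-frame [ 0.7  0.3 -0.3] turn 0.4 after-turn frame [ 0.7  0.3 -0.3]
[ 0.03333377 -0.00333897 -0.9994387 ] [ 0.00092267 -0.00951596  0.02226623 -0.00421095  0.00013159  0.00029118]
```

```bash
python3 -m crank '[[[0,0,-0.5,0,255],[0,0,-0.5,0,255],[0,0,-0.5,0,255],[0,0,-0.5,0,255],[0,0,-0.5,0,255],[0,0,-0.5,0,255],[0,0,-0.5,0,255]]]'; python3 d.py 0.5565 0.048 0.062 16.4
```

```text
clock: 5.72
eef_pos: [0.5557, 0.0473, 0.0648]
tool_rot: [0.596, 0.803, 0.008, 0.014]
ft_force: [-0.8, 0.3, -1.5]
grip_width: 0.043
t 5.72 pos [0.5557 0.0473 0.0648] az 16.8 tilt 1.83 w 43.0 F [-0.8  0.3 -1.5] j6 1.37
delta mm now-frame [0.5 0.9 2.8] turn 0.4 after-turn frame [0.5 0.9 2.8]
```

```bash
python3 -m crank '[[[0,0,-10,0,255],[0,0,-20,0,255],[0,0,-25,0,255],[0,0,-25,0,255],[0,0,-10,0,255],[0,0,0,0,255]]]'; python3 d.py 0.596 0.29 0.13 90
```

```text
clock: 6.48
eef_pos: [0.5526, 0.0476, 0.1594]
tool_rot: [0.596, 0.803, 0.008, 0.014]
ft_force: [0.1, -0.6, -2.1]
grip_width: 0.0425
t 6.47 pos [0.5526 0.0476 0.1594] az 16.8 tilt 1.85 w 42.5 F [ 0.1 -0.6 -2.1] j6 1.37
delta mm now-frame [219.9 110.8  30. ] turn -73.2 after-turn frame [-42.4 242.5  30. ]
```

```bash
python3 -m crank '[[[26,13,0,0,255],[28,14,0,0,255],[28,14,0,0,255],[28,14,0,0,255],[28,14,0,0,255],[28,14,0,0,255],[28,14,0,0,255],[22,10,0,0,255],[0,0,0,0,255]]]'; python3 d.py 0.596 0.287 0.13 90
```

```text
clock: 7.6
eef_pos: [0.5885, 0.2898, 0.1459]
tool_rot: [0.597, 0.802, -0.0, 0.009]
ft_force: [-0.5, -0.4, -2.0]
grip_width: 0.0424
t 7.6 pos [0.5885 0.2898 0.1459] az 16.7 tilt 1.0 w 42.4 F [-0.5 -0.4 -2. ] j6 1.74
delta mm now-frame [-4.6  6.3 16. ] turn -73.3 after-turn frame [-7.3 -2.6 16. ]
```

```bash
python3 -m crank '[[[0,0,0,-10,255],[0,0,0,-10,255],[0,0,0,-10,255],[0,0,0,-10,255],[0,0,0,-10,255],[0,0,0,-10,255],[0,0,0,-10,255],[0,0,0,-3,255],[0,0,0,0,255]]]'; python3 d.py 0.596 0.287 0.13 90
```

```text
clock: 8.72
eef_pos: [0.5834, 0.2778, 0.1357]
tool_rot: [-0.015, 1.0, -0.012, -0.002]
ft_force: [0.3, 0.4, -1.3]
grip_width: 0.0429
t 8.72 pos [0.5834 0.2778 0.1357] az 91.7 tilt 1.38 w 42.9 F [ 0.3  0.4 -1.3] j6 0.42
delta mm now-frame [-12.9   8.9   5.4] turn 1.7 after-turn frame [-12.6   9.3   5.4]
```

```bash
python3 -m crank '[[[-6,4,0,1.5,255],[-6,4,0,0,255],[0,0,18,0,255],[0,0,18,0,255],[0,0,18,0,255],[0,0,10,0,255],[0,0,0,0,255]]]'; python3 d.py 0.596 0.287 0.0565 90
```

```text
clock: 9.6
eef_pos: [0.5984, 0.2855, 0.0691]
tool_rot: [0.001, 1.0, -0.012, -0.001]
ft_force: [-0.0, 0.0, -1.7]
grip_width: 0.0428
t 9.6 pos [0.5984 0.2855 0.0691] az 89.8 tilt 1.34 w 42.8 F [-0.   0.  -1.7] j6 0.46
delta mm now-frame [ 2.4  1.8 12.6] turn -0.2 after-turn frame [ 2.4  1.8 12.6]
```

```bash
python3 -m crank '[[[1,1,4,0,255],[0,0,3,0,255],[0,0,2,0,255]]]'; python3 -m crank '[[[0,0,1.5,0,255],[0,0,0.5,0,255]]]';python3 d.py 0.596 0.287 0.0565 90
```

```text
clock: 9.98
eef_pos: [0.5988, 0.2872, 0.0617]
tool_rot: [0.001, 1.0, -0.011, 0.001]
ft_force: [0.5, 0.4, -1.9]
grip_width: 0.0426
clock: 10.22
eef_pos: [0.5989, 0.2872, 0.0599]
tool_rot: [0.001, 1.0, -0.011, 0.001]
ft_force: [0.6, -0.7, -2.1]
grip_width: 0.0427
t 10.22 pos [0.5989 0.2872 0.0599] az 89.8 tilt 1.24 w 42.7 F [ 0.6 -0.7 -2.1] j6 0.46
delta mm now-frame [ 2.9 -0.1  3.4] turn -0.2 after-turn frame [ 2.9 -0.1  3.4]
```

```bash
for i in 1; do python3 -m crank '[[[0,0,1.5,0,255],[0,0,0.5,0,255]]]'; python3 -m crank '[[[0,0,1.5,0,255]]]';done
```

```text
clock: 10.48
eef_pos: [0.5991, 0.2872, 0.058]
tool_rot: [0.001, 1.0, -0.011, 0.001]
ft_force: [-0.5, -0.8, -2.1]
grip_width: 0.0428
clock: 10.6
eef_pos: [0.5993, 0.2872, 0.0579]
tool_rot: [0.001, 1.0, -0.011, 0.002]
ft_force: [-3.1, -1.3, 9.7]
grip_width: 0.0429
```

```bash
python3 -m crank '[[[0,0,0,0,0],[0,0,0,0,0],[0,0,0,0,0],[0,0,-3,0,0],[0,0,-15,0,0],[0,0,-25,0,0],[0,0,-25,0,0],[0,0,-25,0,0],[0,0,0,0,0]]]'; python3 d.py 0.5763 -0.013 0.15 16.4
```

```text
clock: 11.72
eef_pos: [0.6003, 0.29, 0.1586]
tool_rot: [0.001, 1.0, -0.009, 0.004]
ft_force: [0.4, 1.0, 0.4]
grip_width: 0.0852
t 11.72 pos [0.6003 0.29   0.1586] az 89.8 tilt 1.17 w 85.2 F [0.4 1.  0.4] j6 0.46
delta mm now-frame [  23.2 -302.8   14.1] turn 73.4 after-turn frame [-283.6 -108.6   14.1]
```

```bash
python3 -m crank '[[[0,-20,0,10,0],[0,-20,-2,10,0],[0,-20,-2,10,0],[0,-20,-2,10,0],[0,-20,-2,10,0],[0,-20,-2,10,0],[0,-20,-2,10,0],[0,0,0,3,0],[0,0,0,0,0]]]'; python3 d.py 0.5763 -0.013 0.15 16.4
cat > see.py <<'E'
import sys
from h import *
n=sys.argv[1]; tag=sys.argv[2]; u0,u1,v0,v1=map(int,sys.argv[3:7]); c=bot.camera(n)
s=min(780/(u1-u0),590/(v1-v0)); cv2.imwrite(f"pics/{tag}.png",cv2.resize(c["img"][v0:v1,u0:u1],None,fx=s,fy=s,interpolation=cv2.INTER_CUBIC))
E
python3 see.py side s4 180 380 40 240
```

```text
clock: 12.85
eef_pos: [0.5261, 0.1728, 0.1655]
tool_rot: [0.613, 0.79, -0.009, 0.006]
ft_force: [-0.4, 0.1, 0.2]
grip_width: 0.0849
t 12.85 pos [0.5261 0.1728 0.1655] az 14.4 tilt 1.28 w 84.9 F [-0.4  0.1  0.2] j6 1.65
delta mm now-frame [-192.1    2.5   19.6] turn -2.0 after-turn frame [-192.1   -4.2   19.6]
```

View pics/s4.png

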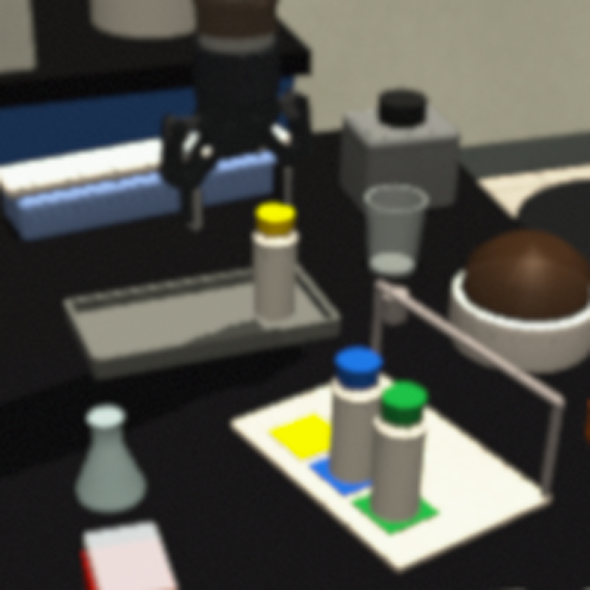

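The yellow bottle stands upright in the tray at (275,260), with its tile clear at (303,437). I measure the bare tile in both views when it is unobstructed.

```bash
cat > tile.py <<'E'
from h import *
P={}
for n in("top","side"):
    c=bot.camera(n); W=worldpts(c)
    for col in HUE:
        m=(mask(c,col,90,60).astype(bool)&(W[...,2]<.03)&(abs(W[...,0]-.57)<.1)&(abs(W[...,1])<.14)).astype(np.uint8)*255
        if m.sum()==0: continue
        cs,_=cv2.findContours(m,cv2.RETR_EXTERNAL,cv2.CHAIN_APPROX_NONE); k=max(cs,key=cv2.contourArea)
        r=cv2.minAreaRect((onz(c,k.reshape(-1,2),.011)[:,:2]*1000).astype(np.float32))
        M=cv2.moments(m,True); print(n,col,"rect",np.round(r[0],1),np.round(r[1],1),round(r[2],1),"moment",np.round(onz(c,[[M["m10"]/M["m00"],M["m01"]/M["m00"]]],.011)[0,:2]*1000,1))
E
python3 tile.py
python3 -m crank '[[[-24,0,0,-2,0],[-24,0,0,0,0],[-24,0,0,0,0],[-24,0,0,0,0],[-24,0,0,0,0],[-24,0,0,0,0],[-24,0,0,0,0],[-15,0,0,0,0],[0,0,0,0,0]]]'; python3 d.py 0.5763 -0.013 0.15 16.4
```

```text
top yellow rect [555.7  49.8] [53.7 53.5] 17.1 moment [555.5  49.8]
top blue rect [574.1 -11.5] [53.  53.7] 16.8 moment [562.1  -8.2]
top green rect [593.1 -72.3] [52.9 52.2] 17.2 moment [582.5 -66.5]
side yellow rect [555.8  45.4] [55.5 57.5] 13.6 moment [552.2  46.4]
side blue rect [561.6 -20.1] [29.4 52.6] 24.0 moment [560.4 -22.1]
side green rect [593.4 -77.5] [53.  51.7] 14.4 moment [589.5 -87. ]
clock: 14.12
eef_pos: [0.5815, -0.0056, 0.1669]
tool_rot: [0.595, 0.804, -0.01, 0.005]
ft_force: [-0.2, -0.2, -0.6]
grip_width: 0.0856
t 14.12 pos [ 0.5815 -0.0056  0.1669] az 17.0 tilt 1.26 w 85.6 F [-0.2 -0.2 -0.6] j6 1.28
delta mm now-frame [-5.2 -7.  17. ] turn 0.6 after-turn frame [-5.2 -6.9 17. ]
```

```bash
python3 -m crank '[[[-3,-4,10,0.6,0],[-2,-3,14,0,0],[0,0,14,0,0],[0,0,14,0,0],[0,0,14,0,0],[0,0,14,0,0],[0,0,0,0,0]]]'; python3 d.py 0.5763 -0.013 0.062 16.4
```

```text
clock: 15.0
eef_pos: [0.5733, -0.0119, 0.0793]
tool_rot: [0.598, 0.802, -0.011, 0.003]
ft_force: [0.0, 0.8, -0.5]
grip_width: 0.0853
t 15.0 pos [ 0.5733 -0.0119  0.0793] az 16.6 tilt 1.27 w 85.3 F [ 0.   0.8 -0.5] j6 1.27
delta mm now-frame [-1.6  2.8 17.3] turn 0.2 after-turn frame [-1.6  2.8 17.3]
```

```bash
python3 -m crank '[[[-1,1,7,0,0],[0,1,7,0,0],[0,1,4,0,0],[0,0,0,0,0]]]'; python3 d.py 0.5763 -0.013 0.062 16.4; python3 see.py side s5 220 380 60 240
```

```text
clock: 15.5
eef_pos: [0.5778, -0.0125, 0.0612]
tool_rot: [0.598, 0.802, -0.01, 0.004]
ft_force: [0.1, 0.2, 1.4]
grip_width: 0.0858
t 15.5 pos [ 0.5778 -0.0125  0.0612] az 16.6 tilt 1.23 w 85.8 F [0.1 0.2 1.4] j6 1.27
delta mm now-frame [-0.1 -1.6 -0.8] turn 0.2 after-turn frame [-0.1 -1.6 -0.8]
```

View pics/s5.png

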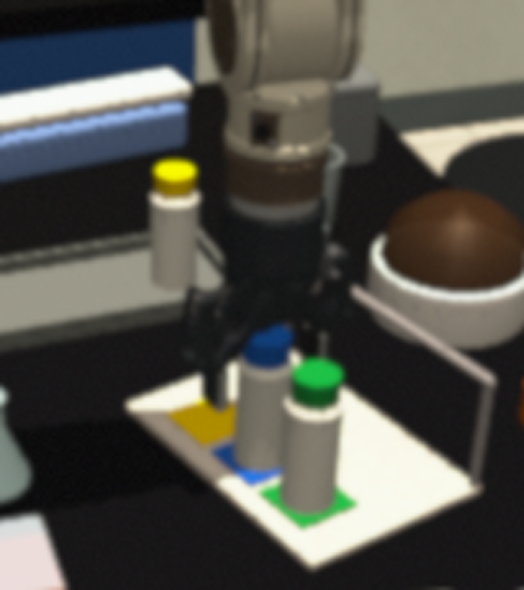

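```bash
python3 -m crank '[[[0,0,0,0,255],[0,0,0,0,255],[0,0,0,0,255],[0,0,0,0,255],[0,0,0,0,255],[0,0,0,0,255]]]'; python3 d.py 0.5763 -0.013 0.062 16.4; python3 -m crank '[[[0,0,-8,0,255],[0,0,-16,0,255],[0,0,-20,0,255],[0,0,-20,0,255],[0,0,-16,0,255],[0,0,-8,0,255],[0,0,0,0,255]]]'; python3 d.py 0.516 0.287 0.15 90
```

```text
clock: 16.3
eef_pos: [0.5785, -0.0124, 0.0623]
tool_rot: [0.598, 0.802, -0.009, 0.005]
ft_force: [0.1, 0.7, 0.7]
grip_width: 0.0429
t 16.3 pos [ 0.5785 -0.0124  0.0623] az 16.6 tilt 1.2 w 42.9 F [0.1 0.7 0.7] j6 1.27
delta mm now-frame [ 0.1 -2.3  0.3] turn 0.2 after-turn frame [ 0.1 -2.3  0.3]
clock: 17.18
eef_pos: [0.5789, -0.0105, 0.1576]
tool_rot: [0.598, 0.802, -0.009, 0.006]
ft_force: [0.3, 0.1, -1.7]
grip_width: 0.0428
t 17.18 pos [ 0.5789 -0.0105  0.1576] az 16.6 tilt 1.19 w 42.8 F [ 0.3  0.1 -1.7] j6 1.27
delta mm now-frame [303.1  24.7   1.5] turn -73.4 after-turn frame [ 62.9 297.6   1.5]
```

```bash
python3 -m crank '[[[28,3,0,0,255],[32,3,-1,0,255],[32,3,-1,0,255],[32,3,-1,0,255],[32,2,-1,0,255],[32,2,-1,0,255],[32,2,-1,0,255],[32,2,-1,0,255],[32,2,0,0,255],[24,2,0,0,255],[0,0,0,0,255]]]';python3 -m crank '[[[0,0,0,-10,255],[0,0,-1,-10,255],[0,0,-1,-10,255],[0,0,-1,-10,255],[0,0,-1,-10,255],[0,0,-1,-10,255],[0,0,-1,-10,255],[0,0,0,-2,255],[0,0,0,0,255]]]'; python3 d.py 0.516 0.287 0.07 90
```

```text
clock: 18.55
eef_pos: [0.5077, 0.2987, 0.1498]
tool_rot: [0.599, 0.801, -0.015, 0.002]
ft_force: [-0.1, -0.7, -1.9]
grip_width: 0.0427
clock: 19.68
eef_pos: [0.5068, 0.2879, 0.1506]
tool_rot: [-0.003, 1.0, -0.018, -0.012]
ft_force: [-0.1, -0.2, -2.1]
grip_width: 0.0428
t 19.68 pos [0.5068 0.2879 0.1506] az 90.4 tilt 2.55 w 42.8 F [-0.1 -0.2 -2.1] j6 0.52
delta mm now-frame [-11.2   2.   80.3] turn 0.4 after-turn frame [-11.2   2.1  80.3]
```

```bash
python3 -m crank '[[[-4,1,8,0,255],[-4,1,16,0,255],[-2,0,16,0,255],[0,0,16,0,255],[0,0,14,0,255],[0,0,8,0,255],[0,0,0,0,255]]]'; python3 d.py 0.516 0.287 0.0575 90
```

```text
clock: 20.55
eef_pos: [0.514, 0.2848, 0.0635]
tool_rot: [-0.002, 1.0, -0.02, -0.015]
ft_force: [0.1, -0.2, -1.0]
grip_width: 0.0427
t 20.55 pos [0.514  0.2848 0.0635] az 90.3 tilt 2.88 w 42.7 F [ 0.1 -0.2 -1. ] j6 0.51
delta mm now-frame [-2.2  2.4  5.8] turn 0.3 after-turn frame [-2.2  2.4  5.8]
```

```bash
python3 -m crank '[[[0,1,2.5,0,255],[0,0,1,0,255]]]'; python3 -m crank '[[[0,0,1.5,0,255]]]'; python3 -m crank '[[[0,0,1,0,255]]]'
```

```text
clock: 20.8
eef_pos: [0.5147, 0.2863, 0.0607]
tool_rot: [-0.002, 1.0, -0.02, -0.014]
ft_force: [0.1, -0.1, -1.6]
grip_width: 0.0429
clock: 20.92
eef_pos: [0.5151, 0.2865, 0.0598]
tool_rot: [-0.002, 1.0, -0.019, -0.013]
ft_force: [0.3, -0.1, -2.1]
grip_width: 0.0426
clock: 21.05
eef_pos: [0.5152, 0.2866, 0.0591]
tool_rot: [-0.002, 1.0, -0.019, -0.013]
ft_force: [0.1, -0.0, -1.9]
grip_width: 0.0427
```

```bash
python3 -m crank '[[[0,0,1.2,0,255]]]'; python3 -m crank '[[[0,0,1,0,255]]]'
```

```text
clock: 21.18
eef_pos: [0.5153, 0.2866, 0.058]
tool_rot: [-0.002, 1.0, -0.019, -0.013]
ft_force: [-0.5, -0.9, -1.8]
grip_width: 0.0426
clock: 21.3
eef_pos: [0.5153, 0.2866, 0.0572]
tool_rot: [-0.002, 1.0, -0.019, -0.013]
ft_force: [-1.4, -0.6, 3.2]
grip_width: 0.0428
```

```bash
python3 -m crank '[[[0,0,0.5,0,150],[0,0,0,0,110],[0,0,0,0,0],[0,0,0,0,0],[0,0,-3,0,0],[0,0,-15,0,0],[0,0,-20,0,0],[0,0,-25,0,0],[0,0,-25,0,0],[0,0,0,0,0]]]'; python3 d.py 0.592 -0.0735 0.15 16.4
```

```text
clock: 22.55
eef_pos: [0.5192, 0.291, 0.1524]
tool_rot: [-0.002, 1.0, -0.018, -0.01]
ft_force: [-0.4, -0.3, 0.3]
grip_width: 0.0853
t 22.55 pos [0.5192 0.291  0.1524] az 90.3 tilt 2.34 w 85.3 F [-0.4 -0.3  0.3] j6 0.52
delta mm now-frame [ -71.4 -364.5   13.8] turn 73.9 after-turn frame [-370.   -32.7   13.8]
```

```bash
python3 -m crank '[[[0,-20,-4,10,0],[0,-20,-3,10,0],[0,-20,-3,10,0],[0,-20,-2,10,0],[0,-20,-2,10,0],[0,-20,-2,10,0],[0,-20,-2,10,0],[0,0,0,2,0],[0,0,0,0,0]]]'; python3 d.py 0.592 -0.0735 0.15 16.4;python3 see.py side s6 180 380 40 240; python3 tile.py
```

```text
clock: 23.68
eef_pos: [0.4465, 0.1736, 0.1706]
tool_rot: [0.603, 0.798, -0.024, 0.0]
ft_force: [-0.3, -0.3, -0.1]
grip_width: 0.0854
t 23.68 pos [0.4465 0.1736 0.1706] az 15.8 tilt 2.79 w 85.4 F [-0.3 -0.3 -0.1] j6 1.68
delta mm now-frame [-276.8   73.4   26. ] turn -0.6 after-turn frame [-277.5   70.5   26. ]
top yellow rect [555.7  50. ] [53.4 53.3] 17.3 moment [555.5  49.8]
top blue rect [574.5 -11.2] [53.9 54.1] 17.1 moment [574.4 -11.4]
top green rect [593.1 -72.3] [52.9 52.2] 17.2 moment [582.5 -66.4]
side yellow rect [556.2  45.7] [56.  56.1] 17.1 moment [555.9  44.8]
side blue rect [575.2 -15.5] [55.2 53. ] 16.9 moment [571. -15.]
side green rect [593.4 -77.5] [53.  51.7] 14.4 moment [589.5 -87. ]
```

View pics/s6.png

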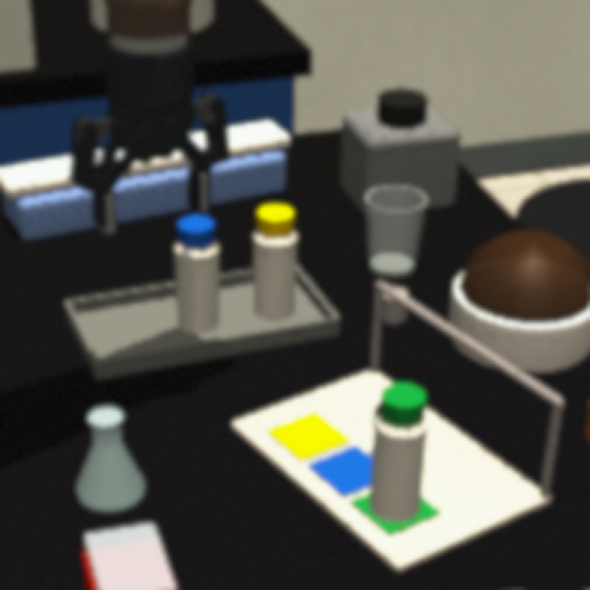

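```bash
python3 -m crank '[[[-26,7,0,-0.6,0],[-32,8,0,0,0],[-32,8,0,0,0],[-32,8,0,0,0],[-32,8,0,0,0],[-32,8,0,0,0],[-32,8,0,0,0],[-32,8,0,0,0],[-25,6,0,0,0],[0,0,0,0,0]]]'; python3 d.py 0.593 -0.0745 0.15 16.6
```

```text
clock: 25.08
eef_pos: [0.5985, -0.0757, 0.1722]
tool_rot: [0.595, 0.804, -0.025, -0.001]
ft_force: [-0.1, -0.0, -0.4]
grip_width: 0.0858
t 25.07 pos [ 0.5985 -0.0757  0.1722] az 17.0 tilt 2.84 w 85.8 F [-0.1 -0.  -0.4] j6 1.17
delta mm now-frame [ 3.4 -4.  22.2] turn 0.4 after-turn frame [ 3.3 -4.  22.2]
```

```bash
cat >> d.py <<'E'
R=Ro.from_quat(bot.get_obs()["tool_rot"]).as_matrix(); print("tool z xy deg",np.round(np.degrees(R[:2,2]),2))
E
python3 -m crank '[[[2,-2,30,0.3,0],[1,-2,30,0,0],[0,0,0,0,0]]]'; python3 d.py 0.593 -0.0745 0.062 16.6
```

```text
clock: 25.45
eef_pos: [0.5914, -0.0744, 0.1106]
tool_rot: [0.596, 0.803, -0.024, -0.002]
ft_force: [-1.0, 0.5, 0.4]
grip_width: 0.0857
t 25.45 pos [ 0.5914 -0.0744  0.1106] az 16.8 tilt 2.8 w 85.7 F [-1.   0.5  0.4] j6 1.17
delta mm now-frame [ 0.7  3.5 48.5] turn 0.2 after-turn frame [ 0.7  3.5 48.5]
tool z xy deg [-1.83 -2.13]
```

```bash
python3 -m crank '[[[0,1,14,0,0],[0,1,14,0,0],[0,1,10,0,0],[0,1,6,0,0],[0,0,0,0,0]]]'; python3 d.py 0.593 -0.0745 0.062 16.6
```

```text
clock: 26.08
eef_pos: [0.5961, -0.0737, 0.0664]
tool_rot: [0.595, 0.803, -0.023, 0.0]
ft_force: [0.7, 0.4, -0.4]
grip_width: 0.0853
t 26.07 pos [ 0.5961 -0.0737  0.0664] az 16.9 tilt 2.65 w 85.3 F [ 0.7  0.4 -0.4] j6 1.17
delta mm now-frame [ 0.2 -3.   4.5] turn 0.3 after-turn frame [ 0.2 -3.   4.5]
tool z xy deg [-1.57 -2.13]
```

```bash
python3 -m crank '[[[0,-2,4.5,0,0],[0,-1,0,0,0],[0,0,0,0,255],[0,0,0,0,255],[0,0,0,0,255],[0,0,0,0,255],[0,0,0,0,255],[0,0,0,0,255]]]'; python3 d.py 0.593 -0.0745 0.062 16.6;python3 -m crank '[[[0,0,-8,0,255],[0,0,-16,0,255],[0,0,-20,0,255],[0,0,-20,0,255],[0,0,-20,0,255],[0,0,-12,0,255],[0,0,0,0,255]]]'; python3 d.py 0.434 0.287 0.15 90
```

```text
clock: 27.08
eef_pos: [0.5943, -0.0751, 0.0635]
tool_rot: [0.595, 0.803, -0.022, 0.002]
ft_force: [-0.2, -0.4, 0.2]
grip_width: 0.0425
t 27.07 pos [ 0.5943 -0.0751  0.0635] az 16.9 tilt 2.55 w 42.5 F [-0.2 -0.4  0.2] j6 1.17
delta mm now-frame [ 1.  -1.   1.5] turn 0.3 after-turn frame [ 1.  -1.   1.5]
tool z xy deg [-1.37 -2.16]
clock: 27.95
eef_pos: [0.5972, -0.0712, 0.1675]
tool_rot: [0.595, 0.803, -0.021, 0.003]
ft_force: [0.4, 1.1, -1.4]
grip_width: 0.0427
t 27.95 pos [ 0.5972 -0.0712  0.1675] az 16.9 tilt 2.48 w 42.7 F [ 0.4  1.1 -1.4] j6 1.18
delta mm now-frame [390.5 -51.7   7.4] turn -73.1 after-turn frame [162.8 358.8   7.4]
tool z xy deg [-1.2  -2.17]
```

```bash
python3 -m crank '[[[28,-4,0,0,255],[35,-5,0,0,255],[35,-5,0,0,255],[35,-5,0,0,255],[35,-5,0,0,255],[35,-5,0,0,255],[35,-5,0,0,255],[35,-5,0,0,255],[35,-5,0,0,255],[35,-5,0,0,255],[30,-4,0,0,255],[0,0,0,0,255]]]';python3 -m crank '[[[0,0,0,-10,255],[0,0,-1,-10,255],[0,0,-1,-10,255],[0,0,-1,-10,255],[0,0,-1,-10,255],[0,0,-1,-10,255],[0,0,-1,-10,255],[0,0,0,-2,255],[0,0,0,0,255]]]'; python3 d.py 0.434 0.287 0.07 90
```

```text
clock: 29.45
eef_pos: [0.4281, 0.278, 0.1491]
tool_rot: [0.596, 0.802, -0.028, -0.001]
ft_force: [0.2, 0.3, -1.1]
grip_width: 0.0429
clock: 30.58
eef_pos: [0.4286, 0.2684, 0.1505]
tool_rot: [-0.006, 0.999, -0.026, -0.021]
ft_force: [1.0, -0.1, -0.4]
grip_width: 0.0426
t 30.57 pos [0.4286 0.2684 0.1505] az 90.8 tilt 3.88 w 42.6 F [ 1.  -0.1 -0.4] j6 0.56
delta mm now-frame [-9.1 22.7 79.2] turn 0.8 after-turn frame [-8.8 22.8 79.2]
tool z xy deg [-2.44 -3.02]
```

```bash
python3 -m crank '[[[-9,23,0,0,255],[0,0,0,0,255]]]';python3 d.py 0.434 0.287 0.07 90; python3 -m crank '[[[0,0,30,0,255],[0,0,30,0,255],[0,0,0,0,255]]]';python3 d.py 0.434 0.287 0.07 90
```

```text
clock: 30.82
eef_pos: [0.4378, 0.2901, 0.1485]
tool_rot: [-0.004, 0.999, -0.027, -0.022]
ft_force: [-0.0, -0.2, -0.9]
grip_width: 0.0427
t 30.82 pos [0.4378 0.2901 0.1485] az 90.6 tilt 3.97 w 42.7 F [-0.  -0.2 -0.9] j6 0.59
delta mm now-frame [ 0.3  1.2 78.6] turn 0.6 after-turn frame [ 0.4  1.2 78.6]
tool z xy deg [-2.49 -3.09]
clock: 31.2
eef_pos: [0.4349, 0.2843, 0.0874]
tool_rot: [-0.003, 0.999, -0.028, -0.022]
ft_force: [0.2, -0.2, -1.7]
grip_width: 0.0424
t 31.2 pos [0.4349 0.2843 0.0874] az 90.4 tilt 4.07 w 42.4 F [ 0.2 -0.2 -1.7] j6 0.59
delta mm now-frame [ 0.1  3.7 17.3] turn 0.4 after-turn frame [ 0.2  3.7 17.3]
tool z xy deg [-2.51 -3.2 ]
```

```bash
python3 -m crank '[[[0,2,10,0,255],[0,1,10,0,255],[0,1,4,0,255],[0,0,0,0,255]]]';python3 -m crank '[[[0,0,1.5,0,255],[0,0,1,0,255]]]'; python3 d.py 0.434 0.287 0.058 90
```

```text
clock: 31.7
eef_pos: [0.4355, 0.2875, 0.0646]
tool_rot: [-0.002, 0.999, -0.027, -0.02]
ft_force: [0.8, 0.1, -0.4]
grip_width: 0.0425
clock: 31.95
eef_pos: [0.4359, 0.2878, 0.0626]
tool_rot: [-0.002, 0.999, -0.026, -0.02]
ft_force: [-0.7, 0.0, -0.5]
grip_width: 0.0425
t 31.95 pos [0.4359 0.2878 0.0626] az 90.3 tilt 3.77 w 42.5 F [-0.7  0.  -0.5] j6 0.59
delta mm now-frame [ 1.7 -0.6  4.7] turn 0.3 after-turn frame [ 1.7 -0.6  4.7]
tool z xy deg [-2.23 -3.04]
```

```bash
python3 -m crank '[[[0,0,1.5,0,255],[0,0,1,0,255]]]'; python3 -m crank '[[[0,0,1,0,255]]]'; python3 -m crank '[[[0,0,1,0,255]]]'
```

```text
clock: 32.2
eef_pos: [0.4359, 0.2878, 0.0603]
tool_rot: [-0.002, 0.999, -0.026, -0.019]
ft_force: [-0.0, -0.5, -1.1]
grip_width: 0.0428
clock: 32.33
eef_pos: [0.4359, 0.2878, 0.0592]
tool_rot: [-0.002, 0.999, -0.026, -0.019]
ft_force: [-0.4, -0.7, -1.7]
grip_width: 0.0428
clock: 32.45
eef_pos: [0.4359, 0.2877, 0.0582]
tool_rot: [-0.002, 0.999, -0.026, -0.019]
ft_force: [-1.0, -0.1, 3.8]
grip_width: 0.0427
```

```bash
python3 -m crank '[[[0,0,0.5,0,150],[0,0,0,0,110],[0,0,0,0,0],[0,0,0,0,0],[0,0,-3,0,0],[0,0,-15,0,0],[0,0,-20,0,0],[0,0,-25,0,0],[0,0,-25,0,0],[0,0,0,0,0]]]'; python3 d.py 0.624 0.0035 0.15 16.8; python3 -m crank '[[[0,0,0,0,0],[0,0,0,0,0],[0,0,0,0,0],[0,0,0,0,0],[0,0,0,0,0],[0,0,0,0,0],[0,0,0,0,0],[0,0,0,0,0]]]'; python3 d.py 0.624 0.0035 0.15 16.8
```

```text
clock: 33.7
eef_pos: [0.4405, 0.2933, 0.1529]
tool_rot: [-0.002, 1.0, -0.025, -0.017]
ft_force: [-1.1, -0.7, 0.4]
grip_width: 0.0854
t 33.7 pos [0.4405 0.2933 0.1529] az 90.3 tilt 3.49 w 85.4 F [-1.1 -0.7  0.4] j6 0.6
delta mm now-frame [-182.3 -290.4   11.1] turn 73.5 after-turn frame [-330.2   92.5   11.1]
tool z xy deg [-1.99 -2.87]
clock: 34.7
eef_pos: [0.4388, 0.2921, 0.1502]
tool_rot: [-0.002, 0.999, -0.027, -0.02]
ft_force: [-0.7, -0.8, -0.4]
grip_width: 0.0855
t 34.7 pos [0.4388 0.2921 0.1502] az 90.3 tilt 3.8 w 85.5 F [-0.7 -0.8 -0.4] j6 0.6
delta mm now-frame [-184.  -289.3    8.3] turn 73.5 after-turn frame [-329.6   94.4    8.3]
tool z xy deg [-2.25 -3.05]
```

```bash
python3 - <<'E'
from h import *
for n in("top","side"):
    c=bot.camera(n); W=worldpts(c); g=cv2.cvtColor(c["img"],cv2.COLOR_BGR2GRAY)
    m=((g<80)&(abs(W[...,0]-.624)<.045)&(abs(W[...,1]-.003)<.045)&(W[...,2]>.045)&(W[...,2]<.06)).astype(np.uint8)*255
    cs,_=cv2.findContours(m,cv2.RETR_EXTERNAL,cv2.CHAIN_APPROX_NONE);k=max(cs,key=cv2.contourArea)
    P=onz(c,k.reshape(-1,2),.053)[:,:2]*1000; print(n,len(k),np.round(cv2.minEnclosingCircle(P.astype(np.float32)),1) if 0 else [np.round(v,1) for v in cv2.minEnclosingCircle(P.astype(np.float32))],np.round(P.min(0),1),np.round(P.max(0),1))
    # pan
    hsv=cv2.cvtColor(c["img"],cv2.COLOR_BGR2HSV)
    m=((abs(W[...,2]-.061)<.006)&(abs(W[...,0]-.537)<.06)&(abs(W[...,1]+.316)<.06)&(hsv[...,1]>18)&(g>90)&(hsv[...,0]<25)).astype(np.uint8)*255
    cs,_=cv2.findContours(m,cv2.RETR_EXTERNAL,cv2.CHAIN_APPROX_NONE);k=max(cs,key=cv2.contourArea)
    P=onz(c,k.reshape(-1,2),.062)[:,:2]*1000
    e=cv2.fitEllipse(P.astype(np.float32)); print(" pan",[np.round(v,1) for v in e])
    if n=="top": cv2.imwrite("pics/t7.png",c["img"])
    else: cv2.imwrite("pics/s7.png",cv2.resize(c["img"][60:230,180:390],None,fx=3.5,fy=3.5,interpolation=cv2.INTER_CUBIC))
E
```

```text
top 53 [array([621.3,   3.6]), np.float64(21.1)] [601.  -13.4] [642.4  22.8]
 pan [array([ 536.4, -315.4]), array([103.5, 106.9]), np.float64(15.2)]
side 36 [array([620.9,  -7.1]), np.float64(24.0)] [600.4 -30.9] [640.4  15.8]
 pan [array([ 534.9, -323.3]), array([105.7, 110.5]), np.float64(146.2)]
```

View pics/s7.png

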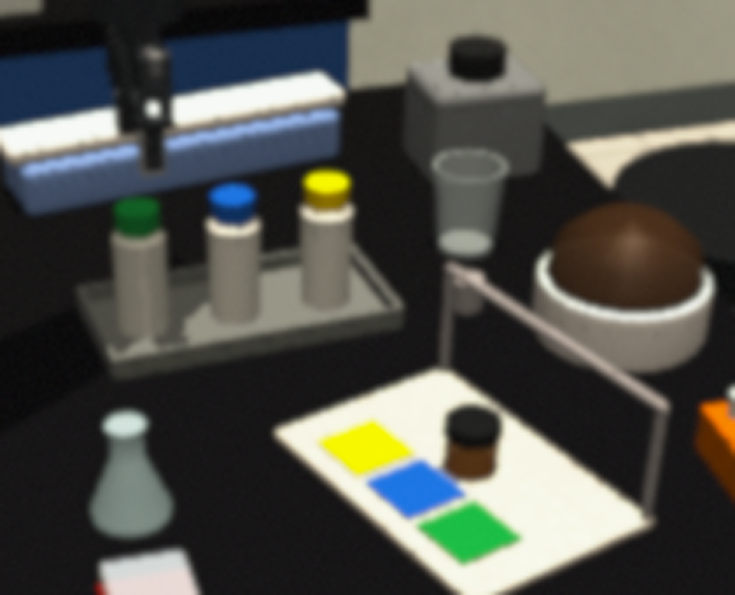

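View pics/t7.png

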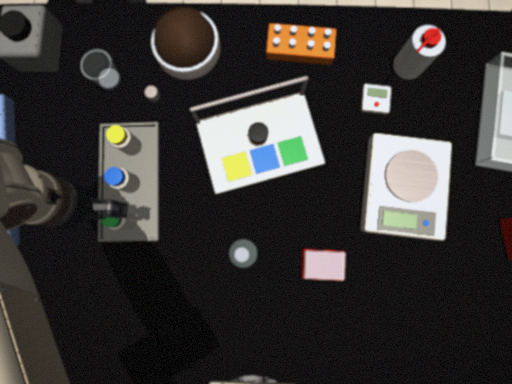

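All three bottles are upright in the tray, at (137,270), (233,255) and (325,240) in the crop. The jar stands in its place at (472,445).

```bash
python3 -m crank '[[[0,0,-8,-8,0],[0,0,-2,-8,0],[0,0,0,0,0]]]'; python3 d.py 0.6235 0.002 0.15 106.8
```

```text
clock: 35.17
eef_pos: [0.4392, 0.2926, 0.1605]
tool_rot: [-0.145, 0.989, -0.024, -0.023]
ft_force: [-0.1, -0.3, -0.3]
grip_width: 0.0851
t 35.17 pos [0.4392 0.2926 0.1605] az 106.7 tilt 3.8 w 85.1 F [-0.1 -0.3 -0.3] j6 0.31
delta mm now-frame [ -93.9 -330.7   18.7] turn -0.1 after-turn frame [ -93.5 -330.8   18.7]
tool z xy deg [-2.25 -3.05]
```

```bash
python3 -m crank '[[[-11,-40,-1,0,0],[-12,-44,-1,0,0],[-12,-44,-1,0,0],[-12,-44,-1,0,0],[-12,-44,-1,0,0],[-12,-44,-1,0,0],[-12,-44,-1,0,0],[-10,-30,0,0,0],[0,0,0,0,0]]]'; python3 d.py 0.6235 0.002 0.1 106.8
```

```text
clock: 36.3
eef_pos: [0.6283, -0.0096, 0.1748]
tool_rot: [-0.135, 0.99, -0.023, -0.023]
ft_force: [-0.1, 0.6, 0.4]
grip_width: 0.0853
t 36.3 pos [ 0.6283 -0.0096  0.1748] az 105.6 tilt 3.74 w 85.3 F [-0.1  0.6  0.4] j6 -0.26
delta mm now-frame [-2.3 15.5 74.2] turn -1.2 after-turn frame [-2.7 15.4 74.2]
tool z xy deg [-2.22 -3.01]
```

```bash
python3 -m crank '[[[-2,8,16,-1,0],[0,8,18,0,0],[0,0,18,0,0],[0,0,14,0,0],[0,0,0,0,0]]]'; python3 d.py 0.6235 0.002 0.022 106.8
```

```text
clock: 36.92
eef_pos: [0.6211, 0.0062, 0.1058]
tool_rot: [-0.141, 0.989, -0.022, -0.024]
ft_force: [-0.4, 0.7, -0.1]
grip_width: 0.0854
t 36.92 pos [0.6211 0.0062 0.1058] az 106.3 tilt 3.73 w 85.4 F [-0.4  0.7 -0.1] j6 -0.25
delta mm now-frame [-5.6 -1.5 83.7] turn -0.5 after-turn frame [-5.6 -1.6 83.7]
tool z xy deg [-2.32 -2.92]
```

```bash
python3 -m crank '[[[-2,-1,18,-0.5,0],[-2,0,18,0,0],[0,0,18,0,0],[0,0,14,0,0],[0,0,0,0,0]]]'; python3 d.py 0.6225 0.001 0.022 106.8;  python3 see.py side s8 240 400 60 240
```

```text
clock: 37.55
eef_pos: [0.6241, 0.003, 0.0351]
tool_rot: [-0.146, 0.989, -0.022, -0.022]
ft_force: [0.1, 0.2, -0.4]
grip_width: 0.0856
t 37.55 pos [0.6241 0.003  0.0351] az 106.8 tilt 3.61 w 85.6 F [ 0.1  0.2 -0.4] j6 -0.26
delta mm now-frame [ 1.4 -0.9 13.2] turn 0.0 after-turn frame [ 1.4 -0.9 13.2]
tool z xy deg [-2.13 -2.91]
```

View pics/s8.png

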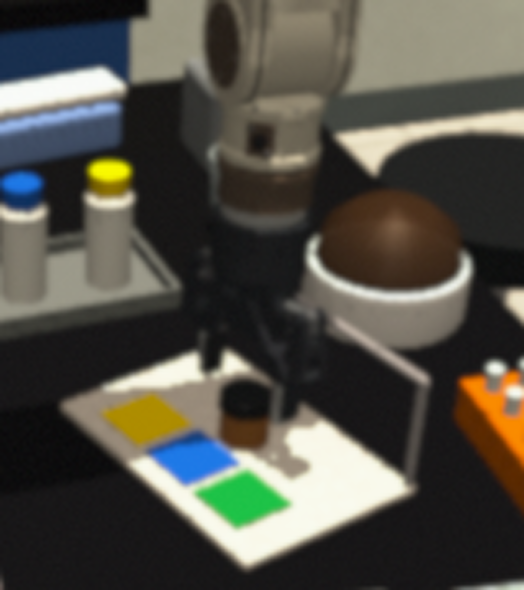

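```bash
python3 -m crank '[[[1,-1,7,0,0],[0,0,5,0,0],[0,0,1,0,0],[0,0,0,0,255],[0,0,0,0,255],[0,0,0,0,255],[0,0,0,0,255],[0,0,0,0,255],[0,0,0,0,255]]]'; python3 d.py 0.6225 0.001 0.022 106.8
```

```text
clock: 38.72
eef_pos: [0.6258, 0.0011, 0.025]
tool_rot: [-0.146, 0.989, -0.023, -0.019]
ft_force: [0.8, 0.9, 0.7]
grip_width: 0.0433
t 38.73 pos [0.6258 0.0011 0.025 ] az 106.8 tilt 3.38 w 43.3 F [0.8 0.9 0.7] j6 -0.27
delta mm now-frame [3.  1.  3.1] turn 0.0 after-turn frame [3.  1.  3.1]
tool z xy deg [-1.73 -2.89]
```

```bash
python3 -m crank '[[[0,0,-8,0,255],[0,0,-16,0,255],[0,0,-25,0,255],[0,0,-30,0,255],[0,0,-30,0,255],[0,0,-15,0,255],[0,0,0,0,255]]]'; python3 d.py 0.538 -0.319 0.15 106.8; python3 see.py side s9 240 400 60 240
```

```text
clock: 39.6
eef_pos: [0.6306, 0.0079, 0.1591]
tool_rot: [-0.146, 0.989, -0.023, -0.016]
ft_force: [0.6, -0.0, -0.7]
grip_width: 0.0431
t 39.6 pos [0.6306 0.0079 0.1591] az 106.8 tilt 3.23 w 43.1 F [ 0.6 -0.  -0.7] j6 -0.26
delta mm now-frame [ 182.3 -285.5   27.9] turn 0.0 after-turn frame [ 182.2 -285.6   27.9]
tool z xy deg [-1.46 -2.88]
```

View pics/s9.png

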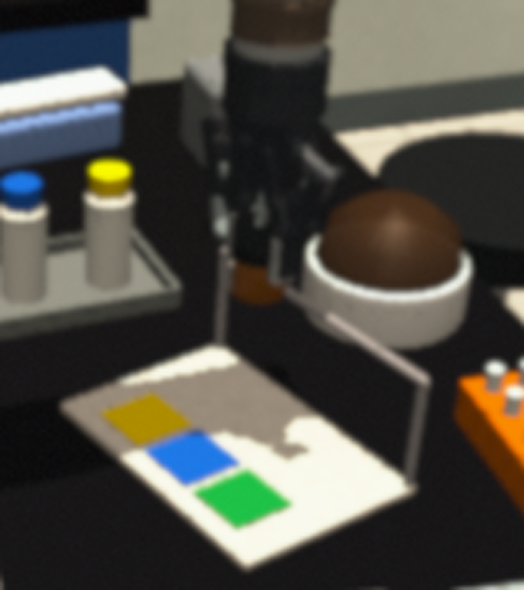

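Jar held upright at (258,285). Next I carry it to the pan.

```bash
python3 -m crank '[[[18,-28,0,0,255],[23,-36,0,0,255],[23,-36,0,0,255],[23,-36,0,0,255],[23,-36,0,0,255],[23,-36,0,0,255],[23,-36,0,0,255],[18,-28,0,0,255],[0,0,0,0,255]]]'; python3 d.py 0.538 -0.319 0.1 106.8
```

```text
clock: 40.78
eef_pos: [0.5349, -0.3096, 0.1677]
tool_rot: [-0.147, 0.989, -0.02, -0.024]
ft_force: [0.5, -0.4, -0.3]
grip_width: 0.0429
t 40.77 pos [ 0.5349 -0.3096  0.1677] az 107.0 tilt 3.54 w 42.9 F [ 0.5 -0.4 -0.3] j6 -0.79
delta mm now-frame [-3.8 -7.8 67.8] turn 0.2 after-turn frame [-3.8 -7.8 67.8]
tool z xy deg [-2.38 -2.62]
```

```bash
python3 -m crank '[[[-2,-4,16,0,255],[-2,-4,18,0,255],[0,0,18,0,255],[0,0,14,0,255],[0,0,0,0,255]]]'; python3 d.py 0.538 -0.319 0.0785 106.8
```

```text
clock: 41.4
eef_pos: [0.5378, -0.3145, 0.0927]
tool_rot: [-0.15, 0.988, -0.017, -0.027]
ft_force: [-0.5, 0.4, 0.5]
grip_width: 0.0433
t 41.4 pos [ 0.5378 -0.3145  0.0927] az 107.3 tilt 3.61 w 43.3 F [-0.5  0.4  0.5] j6 -0.8
delta mm now-frame [ 0.3 -3.9 14.3] turn 0.5 after-turn frame [ 0.3 -3.9 14.3]
tool z xy deg [-2.75 -2.34]
```

```bash
python3 -m crank '[[[0,-4,6,0,255],[0,0,4,0,255],[0,0,0,0,255]]]'; python3 d.py 0.538 -0.319 0.0785 106.8; python3 see.py side s10 240 420 140 340; python3 see.py top t10 340 470 110 250
```

```text
clock: 41.78
eef_pos: [0.5398, -0.319, 0.0831]
tool_rot: [-0.15, 0.988, -0.017, -0.026]
ft_force: [-0.7, 0.0, -1.5]
grip_width: 0.0432
t 41.77 pos [ 0.5398 -0.319   0.0831] az 107.3 tilt 3.57 w 43.2 F [-0.7  0.  -1.5] j6 -0.81
delta mm now-frame [1.4 0.7 4.7] turn 0.5 after-turn frame [1.4 0.6 4.7]
tool z xy deg [-2.64 -2.4 ]
```

View pics/s10.png

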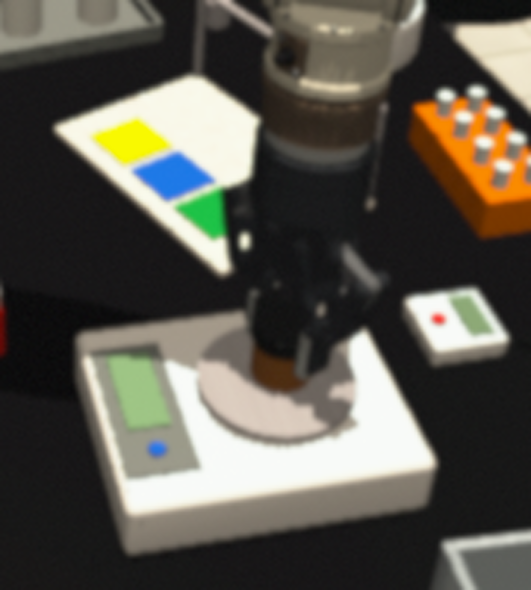

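```bash
python3 -m crank '[[[1,0.5,2,0,255],[0,0,1,0,255]]]'; python3 -m crank '[[[0,0,1,0,255]]]'; python3 -m crank '[[[0,0,1,0,255]]]'
```

```text
clock: 42.12
eef_pos: [0.539, -0.3194, 0.0813]
tool_rot: [-0.15, 0.988, -0.018, -0.025]
ft_force: [-0.3, 0.3, 0.0]
grip_width: 0.0433
clock: 42.25
eef_pos: [0.539, -0.3195, 0.0804]
tool_rot: [-0.15, 0.988, -0.018, -0.025]
ft_force: [-0.4, 0.3, -1.2]
grip_width: 0.0431
clock: 42.38
eef_pos: [0.5389, -0.3195, 0.0794]
tool_rot: [-0.15, 0.988, -0.018, -0.025]
ft_force: [-0.2, 0.1, -0.0]
grip_width: 0.0432
```

```bash
python3 -m crank '[[[0,0,1,0,255]]]'; python3 -m crank '[[[0,0,1,0,255]]]'
```

```text
clock: 42.5
eef_pos: [0.5388, -0.3196, 0.0791]
tool_rot: [-0.15, 0.988, -0.018, -0.025]
ft_force: [-3.5, 1.9, 7.0]
grip_width: 0.043
clock: 42.62
eef_pos: [0.5389, -0.3196, 0.0791]
tool_rot: [-0.15, 0.988, -0.018, -0.025]
ft_force: [-2.0, 2.0, 5.3]
grip_width: 0.0434
```

```bash
python3 -m crank '[[[0,0,0,0,110],[0,0,0,0,80],[0,0,0,0,0],[0,0,0,0,0],[0,0,0,0,0],[0,0,-8,0,0],[0,0,-20,0,0],[0,0,-30,0,0],[0,0,-30,0,0],[0,0,0,0,0]]]'; python3 d.py 0.436 0.287 0.16 90; python3 see.py side s11 240 420 140 340
```

```text
clock: 43.88
eef_pos: [0.5432, -0.3158, 0.1709]
tool_rot: [-0.15, 0.988, -0.019, -0.024]
ft_force: [-0.0, -0.1, 0.6]
grip_width: 0.0852
t 43.88 pos [ 0.5432 -0.3158  0.1709] az 107.3 tilt 3.5 w 85.2 F [-0.  -0.1  0.6] j6 -0.8
delta mm now-frame [-76.7 607.4 -11.2] turn 17.3 after-turn frame [107.7 602.7 -11.2]
tool z xy deg [-2.42 -2.53]
```

View pics/s11.png

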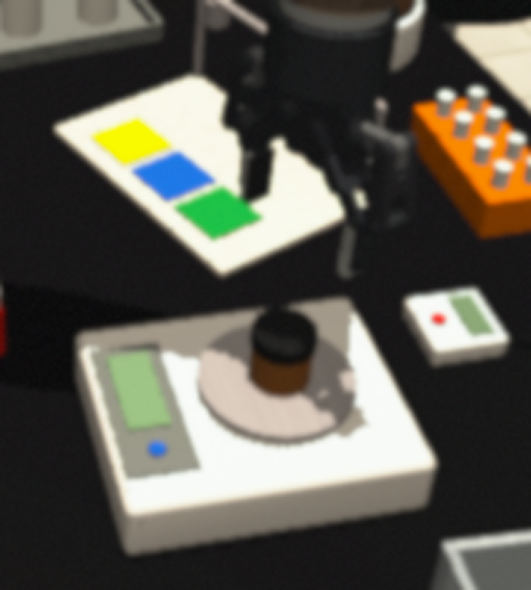

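The jar stands upright near the pan's centre, at (280,370) against (277,382). Now I return green, then yellow, then blue.

```bash
python3 -m crank '[[[-5,40,0,0,0],[-7,55,0,0,0],[-7,57,0,0,0],[-7,57,0,0,0],[-7,57,0,0,0],[-7,57,0,0,0],[-7,57,0,0,0],[-7,57,0,0,0],[-7,57,0,0,0],[-7,57,0,0,0],[-6,40,0,0,0],[0,0,0,0,0]]]'; python3 d.py 0.436 0.287 0.16 90
```

```text
clock: 45.42
eef_pos: [0.426, 0.286, 0.134]
tool_rot: [-0.148, 0.988, -0.018, -0.035]
ft_force: [1.0, -0.2, 0.2]
grip_width: 0.0852
t 45.42 pos [0.426 0.286 0.134] az 107.1 tilt 4.54 w 85.2 F [ 1.  -0.2  0.2] j6 0.29
delta mm now-frame [ -7.9  -2.7 -26.6] turn 17.1 after-turn frame [ -8.3  -0.2 -26.6]
tool z xy deg [-3.72 -2.59]
```

```bash
python3 - <<'E'
from h import *
for n in("top","side"):
    c=bot.camera(n); W=worldpts(c); g=cv2.cvtColor(c["img"],cv2.COLOR_BGR2GRAY)
    m=((g<80)&(abs(W[...,0]-.536)<.05)&(abs(W[...,1]+.317)<.05)&(W[...,2]>.1)&(W[...,2]<.115)).astype(np.uint8)*255
    cs,_=cv2.findContours(m,cv2.RETR_EXTERNAL,cv2.CHAIN_APPROX_NONE);k=max(cs,key=cv2.contourArea)
    P=onz(c,k.reshape(-1,2),.107)[:,:2]*1000; e=cv2.fitEllipse(P.astype(np.float32)); print(n,"lid",[np.round(v,1) for v in e])
    for x,y,s in((.436,.287,"green"),(.515,.287,"blue"),(.599,.287,"yellow")):
        mm=(mask(c,s).astype(bool)&(abs(W[...,0]-x)<.05)&(abs(W[...,1]-y)<.05)&(abs(W[...,2]-.12)<.006)).astype(np.uint8)*255
        if mm.sum():
            v,u=np.nonzero(mm); print(n,s,np.round(onz(c,[[u.mean(),v.mean()]],.12)[0,:2]*1000,1),len(u))
E
```

```text
top lid [array([ 537.1, -314.3]), array([39.1, 44.3]), np.float64(19.9)]
top green [423.5 283. ] 97
top blue [512.8 283.7] 257
top yellow [596.6 285.4] 257
side lid [array([ 535.8, -324.6]), array([39.5, 47.8]), np.float64(158.9)]
side green [430.5 277.8] 70
side blue [512.4 276.6] 75
side yellow [595.4 277.6] 67
```

```bash
python3 -m crank '[[[0,0,-3,8.5,0],[0,0,0,8.5,0],[-4,0,0,0,0],[-4,0,0,0,0],[0,0,0,0,0]]]'; python3 d.py 0.436 0.287 0.058 90.3
```

```text
clock: 46.15
eef_pos: [0.4354, 0.2769, 0.1352]
tool_rot: [0.007, 0.999, -0.025, -0.034]
ft_force: [-0.0, -0.5, 0.4]
grip_width: 0.0853
t 46.15 pos [0.4354 0.2769 0.1352] az 89.2 tilt 4.86 w 85.3 F [-0.  -0.5  0.4] j6 0.58
delta mm now-frame [-5.7 14.  76.4] turn -1.1 after-turn frame [-5.9 13.9 76.4]
tool z xy deg [-3.95 -2.83]
```

```bash
python3 -m crank '[[[-2,5,10,-1,0],[-2,5,16,0,0],[-2,4,16,0,0],[0,0,14,0,0],[0,0,0,0,0]]]'; python3 d.py 0.436 0.287 0.058 90.3
```

```text
clock: 46.78
eef_pos: [0.4363, 0.2883, 0.0725]
tool_rot: [-0.003, 0.999, -0.026, -0.036]
ft_force: [0.1, -0.2, -0.1]
grip_width: 0.0854
t 46.77 pos [0.4363 0.2883 0.0725] az 90.4 tilt 5.07 w 85.4 F [ 0.1 -0.2 -0.1] j6 0.58
delta mm now-frame [-0.7 -0.6 14.5] turn 0.1 after-turn frame [-0.7 -0.6 14.5]
tool z xy deg [-4.13 -2.94]
```

```bash
python3 -m crank '[[[0,0,6,0,0],[0,0,5,0,0],[0,0,1,0,0],[0,0,0,0,0],[0,0,0,0,0],[0,0,0,0,0],[0,0,0,0,0]]]'; python3 d.py 0.436 0.287 0.058 90.3;  python3 -m crank '[[[0,0,1,0,0],[0,0,0,0,0],[0,0,0,0,0],[0,0,0,0,0],[0,0,0,0,0],[0,0,0,0,0],[0,0,0,0,0]]]'; python3 d.py 0.436 0.287 0.058 90.3
```

```text
clock: 47.65
eef_pos: [0.4366, 0.2883, 0.0614]
tool_rot: [-0.003, 0.999, -0.025, -0.035]
ft_force: [0.1, 0.6, -0.3]
grip_width: 0.0854
t 47.65 pos [0.4366 0.2883 0.0614] az 90.4 tilt 4.87 w 85.4 F [ 0.1  0.6 -0.3] j6 0.58
delta mm now-frame [ 0.4 -1.1  3.5] turn 0.1 after-turn frame [ 0.4 -1.1  3.5]
tool z xy deg [-3.96 -2.83]
clock: 48.52
eef_pos: [0.4366, 0.2883, 0.0603]
tool_rot: [-0.003, 0.999, -0.025, -0.035]
ft_force: [0.5, -0.3, -0.5]
grip_width: 0.0854
t 48.52 pos [0.4366 0.2883 0.0603] az 90.4 tilt 4.86 w 85.4 F [ 0.5 -0.3 -0.5] j6 0.58
delta mm now-frame [ 0.4 -1.2  2.4] turn 0.1 after-turn frame [ 0.4 -1.2  2.4]
tool z xy deg [-3.95 -2.83]
```

```bash
python3 -m crank '[[[0,-0.5,2,0,0],[0,0,0,0,255],[0,0,0,0,255],[0,0,0,0,255],[0,0,0,0,255],[0,0,0,0,255],[0,0,0,0,255]]]'; python3 d.py 0.436 0.287 0.058 90.3; python3 -m crank '[[[0,0,-6,0,255],[0,0,-16,0,255],[0,0,-22,0,255],[0,0,-26,0,255],[0,0,-26,0,255],[0,0,-10,0,255],[0,0,0,0,255]]]';python3 d.py 0.5943 -0.0751 0.15 106.8; python3 see.py side s12 180 380 40 240
```

```text
clock: 49.4
eef_pos: [0.4364, 0.2877, 0.0585]
tool_rot: [-0.003, 0.999, -0.024, -0.035]
ft_force: [0.1, -0.8, 0.8]
grip_width: 0.0427
t 49.4 pos [0.4364 0.2877 0.0585] az 90.4 tilt 4.85 w 42.7 F [ 0.1 -0.8  0.8] j6 0.58
delta mm now-frame [ 0.4 -0.7  0.6] turn 0.1 after-turn frame [ 0.4 -0.7  0.6]
tool z xy deg [-3.94 -2.81]
clock: 50.28
eef_pos: [0.4431, 0.2924, 0.1666]
tool_rot: [-0.003, 0.999, -0.026, -0.036]
ft_force: [-0.1, 0.4, -1.7]
grip_width: 0.0427
t 50.27 pos [0.4431 0.2924 0.1666] az 90.4 tilt 5.05 w 42.7 F [-0.1  0.4 -1.7] j6 0.58
delta mm now-frame [-150.6 -367.3   24.5] turn -16.4 after-turn frame [ -41.  -394.9   24.5]
tool z xy deg [-4.11 -2.94]
```

View pics/s12.png

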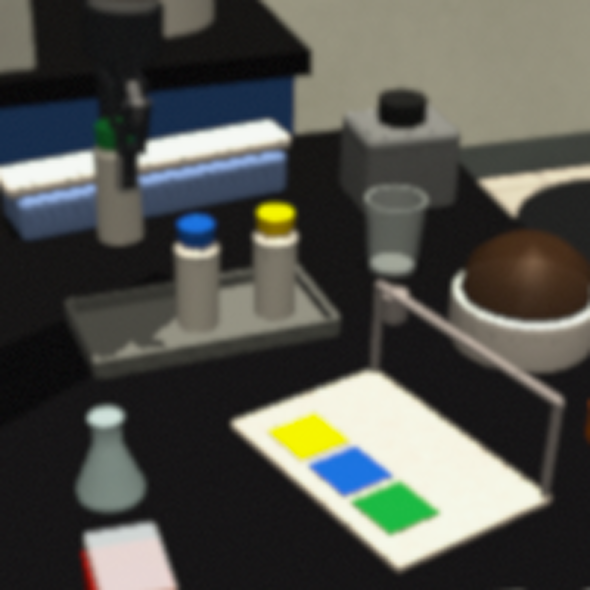

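```bash
python3 d.py 0.594 -0.0755 0.16 90.4; python3 -m crank '[[[-12,-28,-1,0,255],[-15,-38,-1,0,255],[-15,-38,-1,0,255],[-15,-38,-1,0,255],[-15,-38,-1,0,255],[-15,-38,-1,0,255],[-15,-38,-1,0,255],[-15,-38,-1,0,255],[-15,-38,0,0,255],[-10,-24,0,0,255],[0,0,0,0,255]]]'; python3 d.py 0.594 -0.0755 0.1 90.4
```

```text
t 50.33 pos [0.4428 0.2922 0.166 ] az 90.4 tilt 5.11 w 42.4 F [ 0.4 -0.1 -0.8] j6 0.58
delta mm now-frame [-149.9 -368.    14.1] turn 0.0 after-turn frame [-150.1 -367.9   14.1]
tool z xy deg [-4.15 -2.97]
clock: 51.7
eef_pos: [0.5837, -0.074, 0.1645]
tool_rot: [-0.004, 0.998, -0.028, -0.05]
ft_force: [-0.5, 0.3, -1.2]
grip_width: 0.0424
t 51.7 pos [ 0.5837 -0.074   0.1645] az 90.7 tilt 6.57 w 42.4 F [-0.5  0.3 -1.2] j6 -0.1
delta mm now-frame [-16.7   1.9  63.1] turn 0.3 after-turn frame [-16.7   2.   63.1]
tool z xy deg [-5.74 -3.18]
```

```bash
python3 -m crank '[[[-6,1,20,0,255],[-6,1,24,0,255],[-3,0,24,0,255],[0,0,10,0,255],[0,0,0,0,255],[0,0,0,0,255]]]'; python3 d.py 0.594 -0.0755 0.075 90.4; python3 -m crank '[[[0,0,0,0,255],[0,0,0,0,255],[0,0,0,0,255],[0,0,0,0,255],[0,0,0,0,255],[0,0,0,0,255],[0,0,0,0,255],[0,0,0,0,255]]]'; python3 d.py 0.594 -0.0755 0.075 90.4
```

```text
clock: 52.45
eef_pos: [0.5869, -0.0715, 0.0799]
tool_rot: [-0.007, 0.998, -0.026, -0.054]
ft_force: [0.8, -0.2, -0.1]
grip_width: 0.0424
t 52.45 pos [ 0.5869 -0.0715  0.0799] az 90.9 tilt 6.9 w 42.4 F [ 0.8 -0.2 -0.1] j6 -0.1
delta mm now-frame [-7.6 -3.9  4.3] turn 0.5 after-turn frame [-7.6 -3.8  4.3]
tool z xy deg [-6.18 -3.02]
clock: 53.45
eef_pos: [0.5886, -0.0716, 0.0826]
tool_rot: [-0.006, 0.998, -0.026, -0.052]
ft_force: [-1.1, 0.1, -1.0]
grip_width: 0.0425
t 53.45 pos [ 0.5886 -0.0716  0.0826] az 90.9 tilt 6.65 w 42.5 F [-1.1  0.1 -1. ] j6 -0.1
delta mm now-frame [-6.1 -3.6  7.2] turn 0.5 after-turn frame [-6.2 -3.5  7.2]
tool z xy deg [-5.9  -3.04]
```

```bash
python3 see.py side s13 240 400 60 240
```

```text
(no output)
```

View pics/s13.png

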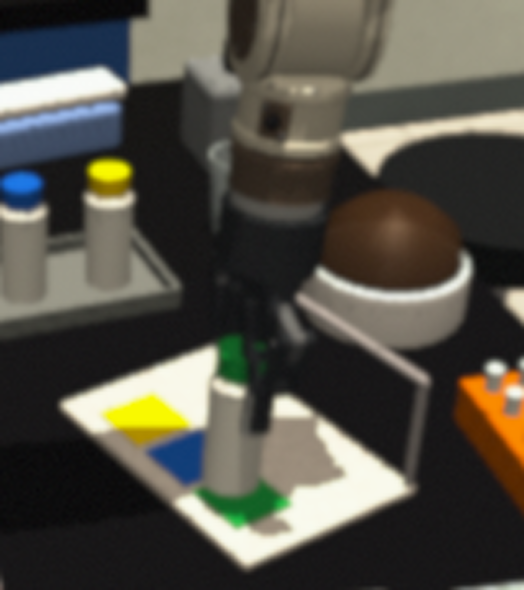

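```bash
python3 -m crank '[[[-4,-2,5,0,255],[-3,-2,4,0,255],[0,0,3,0,255],[0,0,3,0,255],[0,0,0,0,255]]]'; python3 d.py 0.594 -0.0755 0.07 90.4; cat > ov.py <<'E'
import sys
from h import *
# side-camera overlay: ring of the bottle foot (r 22) at x,y,z in mm of the SIDE frame
x,y,z=[float(v)/1000 for v in sys.argv[2:5]]; c=bot.camera("side"); S=7
p=proj(c,[[x,y,z+.03]])[0]; u0,v0=int(p[0])-38,int(p[1])-40
im=cv2.resize(c["img"][v0:v0+80,u0:u0+80],None,fx=S,fy=S,interpolation=cv2.INTER_CUBIC)
a=np.linspace(0,6.28,60)
for r,col in((.022,(255,0,255)),):
    q=(proj(c,np.c_[x+r*np.cos(a),y+r*np.sin(a),0*a+z])-[u0,v0]+.5)*S; cv2.polylines(im,[q.astype(np.int32)],True,col,1)
cv2.imwrite(f"pics/{sys.argv[1]}.png",im)
E
python3 ov.py o1 593.4 -77.5 11
```

```text
clock: 54.12
eef_pos: [0.5941, -0.0767, 0.0654]
tool_rot: [-0.006, 0.998, -0.026, -0.052]
ft_force: [0.3, -0.1, -1.0]
grip_width: 0.0428
t 54.12 pos [ 0.5941 -0.0767  0.0654] az 90.9 tilt 6.71 w 42.8 F [ 0.3 -0.1 -1. ] j6 -0.11
delta mm now-frame [ 0.6  1.  -4.6] turn 0.5 after-turn frame [ 0.6  1.  -4.6]
tool z xy deg [-5.97 -3.04]
```

View pics/o1.png

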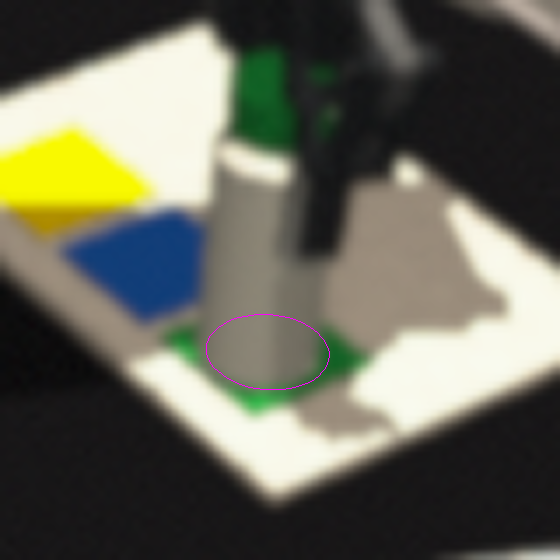

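```bash
python3 -m crank '[[[-2.5,-1,1.5,0,255],[0,0,1,0,255]]]'; python3 -m crank '[[[0,0,1.2,0,255]]]'; python3 -m crank '[[[0,0,1.2,0,255]]]'
```

```text
clock: 54.42
eef_pos: [0.5964, -0.0775, 0.0646]
tool_rot: [-0.007, 0.998, -0.026, -0.052]
ft_force: [-2.5, -0.4, 6.4]
grip_width: 0.0421
clock: 54.55
eef_pos: [0.5963, -0.0775, 0.0646]
tool_rot: [-0.007, 0.998, -0.026, -0.052]
ft_force: [-1.6, -0.2, 5.7]
grip_width: 0.0421
clock: 54.68
eef_pos: [0.5963, -0.0776, 0.0646]
tool_rot: [-0.007, 0.998, -0.026, -0.051]
ft_force: [-2.2, 1.2, 5.9]
grip_width: 0.0425
```

Contact. I release gently and rise.

```bash
python3 -m crank '[[[0,0,0,0,120],[0,0,0,0,90],[0,0,0,0,0],[0,0,0,0,0],[0,0,0,0,0],[0,0,-10,0,0],[0,0,-20,0,0],[0,0,-25,0,0],[0,0,-25,0,0],[0,0,-10,0,0],[0,0,0,0,0]]]'; python3 d.py 0.63 0.21 0.15 90.4; python3 ov.py o2 593.4 -77.5 11
```

```text
clock: 56.05
eef_pos: [0.6069, -0.0728, 0.1588]
tool_rot: [-0.007, 0.998, -0.026, -0.05]
ft_force: [0.9, 0.0, -1.4]
grip_width: 0.0854
t 56.05 pos [ 0.6069 -0.0728  0.1588] az 90.9 tilt 6.48 w 85.4 F [ 0.9  0.  -1.4] j6 -0.1
delta mm now-frame [-26.9 282.5  -8.4] turn 0.5 after-turn frame [-24.3 282.7  -8.4]
tool z xy deg [-5.72 -3.02]
```

View pics/o2.png

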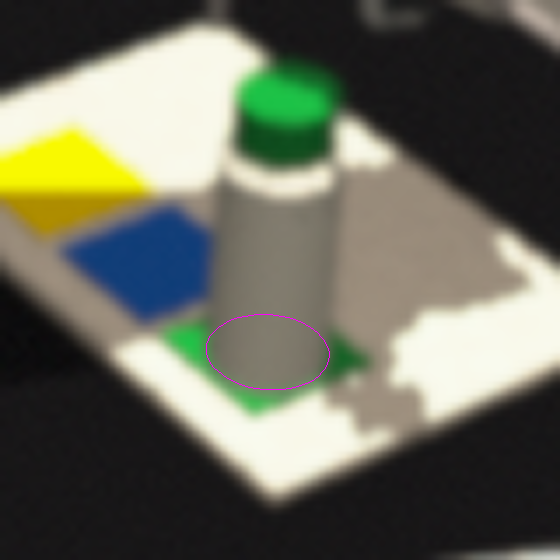

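The green foot now sits on its tile's ring and the bottle is upright. On to yellow.

```bash
python3 -m crank '[[[0,32,0,0,0],[0,42,0,0,0],[0,42,0,0,0],[0,42,0,0,0],[0,42,0,0,0],[0,42,0,0,0],[0,42,0,0,0],[0,42,0,0,0],[0,32,0,0,0],[0,0,0,0,0]]]'; python3 d.py 0.599 0.287 0.09 90.2
```

```text
clock: 57.35
eef_pos: [0.5939, 0.292, 0.1234]
tool_rot: [-0.005, 0.998, -0.029, -0.062]
ft_force: [-0.2, -0.3, -0.0]
grip_width: 0.0857
t 57.35 pos [0.5939 0.292  0.1234] az 90.8 tilt 7.88 w 85.7 F [-0.2 -0.3 -0. ] j6 0.45
delta mm now-frame [-9.2 -3.2 32.7] turn 0.6 after-turn frame [-9.2 -3.1 32.7]
tool z xy deg [-7.09 -3.4 ]
```

```bash
python3 -m crank '[[[-4,-2,12,0,0],[-4,-1,12,0,0],[0,0,6,0,0],[0,0,0,0,0]]]'; python3 d.py 0.599 0.287 0.085 90.2; python3 -m crank '[[[0,0,0,0,0],[0,0,0,0,0],[0,0,0,0,0],[0,0,0,0,0],[0,0,0,0,0],[0,0,0,0,0],[0,0,0,0,0],[0,0,0,0,0]]]';python3 d.py 0.599 0.287 0.085 90.2
```

```text
clock: 57.85
eef_pos: [0.5975, 0.2825, 0.0879]
tool_rot: [-0.003, 0.997, -0.031, -0.065]
ft_force: [-0.5, -0.2, 0.2]
grip_width: 0.0852
t 57.85 pos [0.5975 0.2825 0.0879] az 90.5 tilt 8.23 w 85.2 F [-0.5 -0.2  0.2] j6 0.44
delta mm now-frame [-1.9  4.6  2.4] turn 0.3 after-turn frame [-1.8  4.7  2.4]
tool z xy deg [-7.38 -3.56]
clock: 58.85
eef_pos: [0.5985, 0.2826, 0.0899]
tool_rot: [-0.002, 0.998, -0.03, -0.063]
ft_force: [-0.2, 0.2, 0.8]
grip_width: 0.0853
t 58.85 pos [0.5985 0.2826 0.0899] az 90.5 tilt 8.03 w 85.3 F [-0.2  0.2  0.8] j6 0.44
delta mm now-frame [-1.1  4.7  4.6] turn 0.3 after-turn frame [-1.1  4.7  4.6]
tool z xy deg [-7.21 -3.47]
```

```bash
python3 -m crank '[[[20,5,0,0,0],[20,0,0,0,0],[20,0,0,0,0]]]'; python3 d.py 0.599 0.287 0.085 90.2; python3 -m crank '[[[-20,0,0,0,0],[-20,0,0,0,0],[-20,0,0,0,0]]]';python3 d.py 0.599 0.287 0.085 90.2
```

```text
clock: 59.22
eef_pos: [0.5387, 0.2873, 0.0963]
tool_rot: [-0.002, 0.998, -0.03, -0.063]
ft_force: [0.1, 0.4, -0.1]
grip_width: 0.0853
t 59.23 pos [0.5387 0.2873 0.0963] az 90.4 tilt 8.01 w 85.3 F [ 0.1  0.4 -0.1] j6 0.48
delta mm now-frame [-61.3  -0.    3.7] turn 0.2 after-turn frame [-61.3   0.2   3.7]
tool z xy deg [-7.2  -3.46]
clock: 59.6
eef_pos: [0.5958, 0.2877, 0.0897]
tool_rot: [-0.003, 0.997, -0.031, -0.064]
ft_force: [-0.4, 0.1, 0.7]
grip_width: 0.0854
t 59.6 pos [0.5958 0.2877 0.0897] az 90.6 tilt 8.15 w 85.4 F [-0.4  0.1  0.7] j6 0.44
delta mm now-frame [-3.7 -0.5  4.3] turn 0.4 after-turn frame [-3.7 -0.5  4.3]
tool z xy deg [-7.32 -3.53]
```

```bash
python3 -m crank '[[[0,0,0,-8.5,0],[0,0,0,-8.5,0],[0,0,0,0,0]]]'; python3 d.py 0.597 0.286 0.06 107
```

```text
clock: 59.98
eef_pos: [0.5972, 0.2873, 0.0886]
tool_rot: [-0.154, 0.986, -0.021, -0.068]
ft_force: [-0.0, -0.7, -0.1]
grip_width: 0.0853
t 59.98 pos [0.5972 0.2873 0.0886] az 107.8 tilt 8.16 w 85.3 F [-0.  -0.7 -0.1] j6 0.14
delta mm now-frame [-3.4 -0.6 28.4] turn 0.8 after-turn frame [-3.4 -0.6 28.4]
tool z xy deg [-7.33 -3.53]
```

```bash
python3 -m crank '[[[-1.5,0,10,0.8,0],[-1.5,0,10,0,0],[0,0,7,0,0],[0,0,1,0,0],[0,0,0,0,0]]]'; python3 d.py 0.596 0.286 0.0595 107; python3 see.py side s14 220 340 80 220
```

```text
clock: 60.6
eef_pos: [0.5955, 0.2861, 0.0575]
tool_rot: [-0.144, 0.987, -0.022, -0.069]
ft_force: [-0.0, 0.3, -0.7]
grip_width: 0.0854
t 60.6 pos [0.5955 0.2861 0.0575] az 106.7 tilt 8.28 w 85.4 F [-0.   0.3 -0.7] j6 0.16
delta mm now-frame [-0.2 -0.3 -2. ] turn -0.3 after-turn frame [-0.1 -0.3 -2. ]
tool z xy deg [-7.43 -3.58]
```

View pics/s14.png

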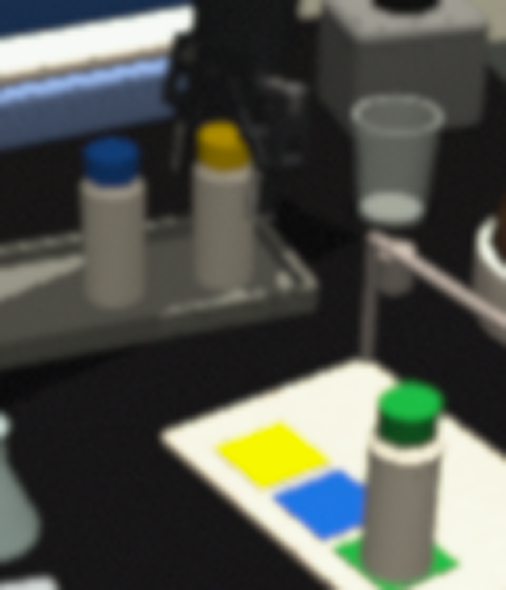

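```bash
python3 -m crank '[[[0,0,-2,0,0],[0,0,0,0,255],[0,0,0,0,255],[0,0,0,0,255],[0,0,0,0,255],[0,0,0,0,255],[0,0,0,0,255]]]'; python3 d.py 0.596 0.286 0.0595 107; python3 -m crank '[[[0,0,-6,0,255],[0,0,-16,0,255],[0,0,-25,0,255],[0,0,-30,0,255],[0,0,-20,0,255],[0,0,0,0,255]]]';python3 d.py 0.553 0.046 0.14 107
```

```text
clock: 61.52
eef_pos: [0.5968, 0.2866, 0.0613]
tool_rot: [-0.144, 0.987, -0.021, -0.067]
ft_force: [0.5, 0.3, 0.2]
grip_width: 0.0426
t 61.52 pos [0.5968 0.2866 0.0613] az 106.7 tilt 8.1 w 42.6 F [0.5 0.3 0.2] j6 0.16
delta mm now-frame [ 0.7 -0.3  1.9] turn -0.3 after-turn frame [ 0.7 -0.3  1.9]
tool z xy deg [-7.27 -3.51]
clock: 62.28
eef_pos: [0.6082, 0.2926, 0.1583]
tool_rot: [-0.144, 0.987, -0.022, -0.07]
ft_force: [-0.8, -0.1, -2.1]
grip_width: 0.0424
t 62.27 pos [0.6082 0.2926 0.1583] az 106.7 tilt 8.39 w 42.4 F [-0.8 -0.1 -2.1] j6 0.16
delta mm now-frame [ 119.1 -219.8   40.9] turn -0.3 after-turn frame [ 120.2 -219.2   40.9]
tool z xy deg [-7.54 -3.61]
```

```bash
python3 -m crank '[[[12,-22,0,0,255],[16,-29,0,0,255],[16,-29,0,0,255],[16,-29,0,0,255],[16,-29,0,0,255],[16,-29,0,0,255],[16,-29,0,0,255],[10,-18,0,0,255],[0,0,0,0,255]]]';python3 d.py 0.5517 0.046 0.1 107
```

```text
clock: 63.4
eef_pos: [0.5502, 0.0473, 0.1697]
tool_rot: [-0.145, 0.986, -0.022, -0.078]
ft_force: [0.9, 0.6, -1.4]
grip_width: 0.0425
t 63.4 pos [0.5502 0.0473 0.1697] az 106.9 tilt 9.31 w 42.5 F [ 0.9  0.6 -1.4] j6 -0.18
delta mm now-frame [-12.2  -0.2  68.7] turn -0.1 after-turn frame [-12.2  -0.3  68.7]
tool z xy deg [-8.45 -3.8 ]
```

```bash
python3 -m crank '[[[-4,0,18,0,255],[-4,0,22,0,255],[-4,0,22,0,255],[-2,0,18,0,255],[-1,0,10,0,255],[0,0,0,0,255]]]';python3 d.py 0.5517 0.046 0.068 107; python3 ov.py o3 556 45.5 11
```

```text
clock: 64.15
eef_pos: [0.5524, 0.0524, 0.0738]
tool_rot: [-0.149, 0.986, -0.02, -0.077]
ft_force: [0.3, -0.7, -2.5]
grip_width: 0.0426
t 64.15 pos [0.5524 0.0524 0.0738] az 107.2 tilt 9.19 w 42.6 F [ 0.3 -0.7 -2.5] j6 -0.18
delta mm now-frame [ 1.6 -5.8  6.2] turn 0.2 after-turn frame [ 1.6 -5.8  6.2]
tool z xy deg [-8.41 -3.62]
```

View pics/o3.png

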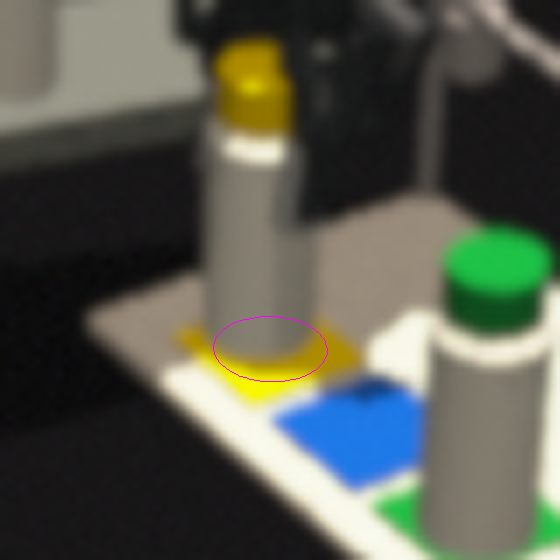

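```bash
python3 -m crank '[[[-0.5,-3,2,0,255],[-0.5,-3,2,0,255],[0,0,0,0,255]]]';python3 d.py 0.5540 0.047 0.065 107; python3 ov.py o4 556 45.5 11
```

```text
clock: 64.58
eef_pos: [0.5568, 0.0467, 0.072]
tool_rot: [-0.149, 0.986, -0.02, -0.075]
ft_force: [0.4, -0.1, -1.5]
grip_width: 0.0426
t 64.58 pos [0.5568 0.0467 0.072 ] az 107.2 tilt 8.91 w 42.6 F [ 0.4 -0.1 -1.5] j6 -0.19
delta mm now-frame [1.5 1.2 7.3] turn 0.2 after-turn frame [1.5 1.2 7.3]
tool z xy deg [-8.12 -3.58]
```

View pics/o4.png

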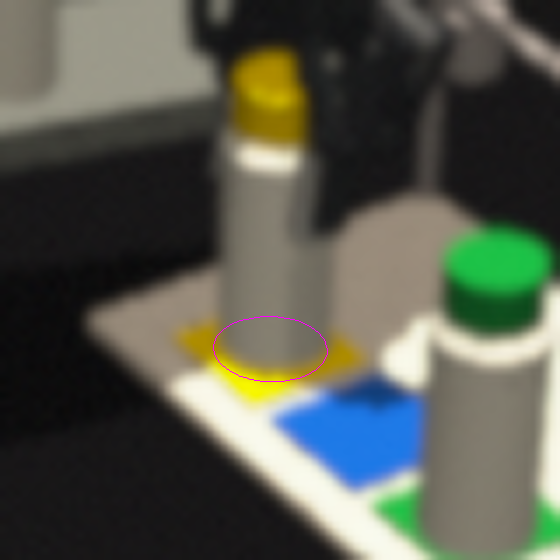

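```bash
python3 -m crank '[[[1.5,0,2.5,0,255],[0.5,0,2,0,255]]]'; python3 -m crank '[[[0,0,1.2,0,255]]]'; python3 -m crank '[[[0,0,1.2,0,255]]]'
```

```text
clock: 64.88
eef_pos: [0.5544, 0.0458, 0.0682]
tool_rot: [-0.149, 0.986, -0.02, -0.074]
ft_force: [0.3, -0.1, -2.8]
grip_width: 0.0428
clock: 65.0
eef_pos: [0.5541, 0.0457, 0.0672]
tool_rot: [-0.149, 0.986, -0.02, -0.074]
ft_force: [-0.7, 0.8, 5.6]
grip_width: 0.0425
clock: 65.12
eef_pos: [0.5543, 0.0457, 0.0671]
tool_rot: [-0.149, 0.986, -0.02, -0.074]
ft_force: [-1.4, -0.3, 9.0]
grip_width: 0.0428
```

```bash
python3 -m crank '[[[0,0,0,0,120],[0,0,0,0,90],[0,0,0,0,0],[0,0,0,0,0],[0,0,0,0,0],[0,0,-10,0,0],[0,0,-20,0,0],[0,0,-25,0,0],[0,0,-25,0,0],[0,0,-10,0,0],[0,0,0,0,0]]]'; python3 d.py 0.512 0.284 0.15 107; python3 ov.py o5 556 45.5 11
```

```text
clock: 66.5
eef_pos: [0.5678, 0.0517, 0.1609]
tool_rot: [-0.149, 0.986, -0.02, -0.073]
ft_force: [0.2, -0.4, -0.9]
grip_width: 0.0855
t 66.5 pos [0.5678 0.0517 0.1609] az 107.2 tilt 8.7 w 85.5 F [ 0.2 -0.4 -0.9] j6 -0.18
delta mm now-frame [-16.3 238.6   4. ] turn 0.2 after-turn frame [-15.3 238.7   4. ]
tool z xy deg [-7.9  -3.56]
```

View pics/o5.png

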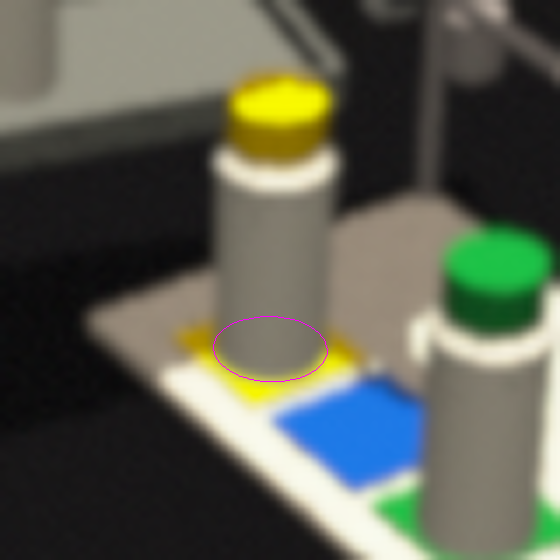

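The yellow foot fits its ring within about 1 mm. The tool tilt has drifted to 8.7°. Idle rows with the arm stretched out let it drift back, and time is plentiful, so I try that at r≈0.69.

```bash
python3 -m crank '[[[-22,25,0,0,0],[-28,32,0,0,0],[-28,32,0,0,0],[-28,32,-3,0,0],[-28,32,-4,0,0],[-10,32,-4,0,0],[0,20,0,0,0],[0,0,0,0,0]]]'; python3 d.py 0.64 0.27 0.1 107; python3 -m crank '[[[0,0,0,0,0],[0,0,0,0,0],[0,0,0,0,0],[0,0,0,0,0],[0,0,0,0,0],[0,0,0,0,0],[0,0,0,0,0],[0,0,0,0,0]]]';python3 d.py 0.64 0.27 0.1 107
```

```text
clock: 67.55
eef_pos: [0.6414, 0.293, 0.1322]
tool_rot: [-0.147, 0.985, -0.023, -0.083]
ft_force: [-0.1, -1.2, 0.5]
grip_width: 0.0855
t 67.55 pos [0.6414 0.293  0.1322] az 107.0 tilt 9.87 w 85.5 F [-0.1 -1.2  0.5] j6 0.13
delta mm now-frame [  2.4 -20.9  33.5] turn 0.0 after-turn frame [  2.4 -20.9  33.5]
tool z xy deg [-8.99 -3.96]
clock: 68.55
eef_pos: [0.6422, 0.2878, 0.1337]
tool_rot: [-0.144, 0.986, -0.023, -0.083]
ft_force: [0.9, 0.3, 0.4]
grip_width: 0.0855
t 68.55 pos [0.6422 0.2878 0.1337] az 106.7 tilt 9.87 w 85.5 F [0.9 0.3 0.4] j6 0.13
delta mm now-frame [  1.3 -15.6  34.7] turn -0.3 after-turn frame [  1.4 -15.6  34.7]
tool z xy deg [-8.97 -3.98]
```

```bash
python3 -m crank '[[[0,0,22,0,0],[0,0,25,0,0],[0,0,25,0,0],[0,0,16,0,0],[0,0,0,0,0]]]'; python3 d.py 0.64 0.27 0.05 107; python3 -m crank '[[[0,0,0,0,0],[0,0,0,0,0],[0,0,0,0,0],[0,0,0,0,0],[0,0,0,0,0],[0,0,0,0,0],[0,0,0,0,0],[0,0,0,0,0]]]';python3 d.py 0.64 0.27 0.1 107
```

```text
clock: 69.18
eef_pos: [0.6284, 0.2824, 0.045]
tool_rot: [-0.144, 0.986, -0.023, -0.082]
ft_force: [0.3, 0.1, 0.0]
grip_width: 0.0852
t 69.17 pos [0.6284 0.2824 0.045 ] az 106.8 tilt 9.75 w 85.2 F [0.3 0.1 0. ] j6 0.13
delta mm now-frame [ -6.6 -15.3  -5.9] turn -0.2 after-turn frame [ -6.6 -15.3  -5.9]
tool z xy deg [-8.87 -3.94]
clock: 70.18
eef_pos: [0.6306, 0.2834, 0.0485]
tool_rot: [-0.144, 0.986, -0.022, -0.079]
ft_force: [0.4, -0.4, 0.8]
grip_width: 0.0855
t 70.17 pos [0.6306 0.2834 0.0485] az 106.8 tilt 9.41 w 85.5 F [ 0.4 -0.4  0.8] j6 0.13
delta mm now-frame [  3.2 -16.6 -51.3] turn -0.2 after-turn frame [  3.3 -16.6 -51.3]
tool z xy deg [-8.56 -3.8 ]
```

```bash
for i in 1; do python3 -m crank '[[[0,0,1,0,0],[0,0,1,0,0],[0,0,1,0,0],[0,0,1,0,0],[0,0,1,0,0],[0,0,1,0,0],[0,0,1,0,0],[0,0,1,0,0],[0,0,1,0,0],[0,0,1,0,0],[0,0,1,0,0],[0,0,1,0,0]]]'; done; python3 d.py 0.64 0.27 0.05 107
```

```text
clock: 71.68
eef_pos: [0.6286, 0.2825, 0.0357]
tool_rot: [-0.144, 0.986, -0.022, -0.079]
ft_force: [-0.2, 1.0, 0.7]
grip_width: 0.0855
t 71.67 pos [0.6286 0.2825 0.0357] az 106.8 tilt 9.43 w 85.5 F [-0.2  1.   0.7] j6 0.13
delta mm now-frame [ -5.  -15.6 -15. ] turn -0.2 after-turn frame [ -4.9 -15.6 -15. ]
tool z xy deg [-8.58 -3.81]
```

```bash
python3 -m crank '[[[0,0,0,0,0],[0,0,0,0,0],[0,0,0,0,0],[0,0,0,0,0],[0,0,0,0,0],[0,0,0,0,0],[0,0,0,0,0],[0,0,0,0,0]]]';python3 d.py 0.64 0.27 0.1 107; python3 -m crank '[[[0.5,0,0,0,0],[0.5,0,0,0,0],[0.5,0,0,0,0],[0.5,0,0,0,0],[0.5,0,0,0,0],[0.5,0,0,0,0],[0.5,0,0,0,0],[0.5,0,0,0,0]]]';python3 d.py 0.64 0.27 0.1 107
```

```text
clock: 72.68
eef_pos: [0.6286, 0.2825, 0.0357]
tool_rot: [-0.144, 0.986, -0.022, -0.079]
ft_force: [-0.5, -0.4, -0.6]
grip_width: 0.0853
t 72.67 pos [0.6286 0.2825 0.0357] az 106.8 tilt 9.43 w 85.3 F [-0.5 -0.4 -0.6] j6 0.13
delta mm now-frame [  3.2 -16.6 -64.3] turn -0.2 after-turn frame [  3.3 -16.6 -64.3]
tool z xy deg [-8.58 -3.81]
clock: 73.68
eef_pos: [0.6245, 0.2813, 0.0364]
tool_rot: [-0.144, 0.986, -0.022, -0.079]
ft_force: [0.4, -0.4, 0.2]
grip_width: 0.0854
t 73.67 pos [0.6245 0.2813 0.0364] az 106.8 tilt 9.43 w 85.4 F [ 0.4 -0.4  0.2] j6 0.13
delta mm now-frame [ -1.1 -16.6 -64.3] turn -0.2 after-turn frame [ -1.  -16.6 -64.3]
tool z xy deg [-8.58 -3.81]
```

```bash
python3 -m crank '[[[0,0,-6,-3,0],[0,0,-10,-3,0],[0,0,-10,-3,0],[0,0,-10,-3,0],[0,0,-10,-3,0],[0,0,-10,-3,0],[0,0,-12,-3,0],[0,0,-12,-3,0],[0,0,-12,-3,0],[0,0,-12,-3,0],[0,0,-10,-3,0],[0,0,0,0,0]]]';python3 d.py 0.512 0.283 0.13 140
```

```text
clock: 75.18
eef_pos: [0.6415, 0.2889, 0.1519]
tool_rot: [-0.427, 0.9, 0.002, -0.083]
ft_force: [0.7, -0.9, -0.4]
grip_width: 0.0853
t 75.17 pos [0.6415 0.2889 0.1519] az 140.4 tilt 9.51 w 85.3 F [ 0.7 -0.9 -0.4] j6 -0.46
delta mm now-frame [81.8 94.2 41.5] turn 0.4 after-turn frame [82.5 93.6 41.5]
tool z xy deg [-8.65 -3.84]
```

```bash
python3 - <<'E'
from h import *
for n in("top","side"):
    c=bot.camera(n); W=worldpts(c)
    mm=(mask(c,"blue").astype(bool)&(abs(W[...,0]-.513)<.05)&(abs(W[...,1]-.283)<.05)&(W[...,2]>.09)).astype(np.uint8)*255
    v,u=np.nonzero(mm); print(n,len(u), np.round(onz(c,[[u.mean(),v.mean()]],.12)[0,:2]*1000,1) if len(u) else "")
E
python3 see.py top t15 60 340 80 280
```

```text
top 250 [512.8 281.5]
side 115 [509.7 266. ]
```

View pics/t15.png

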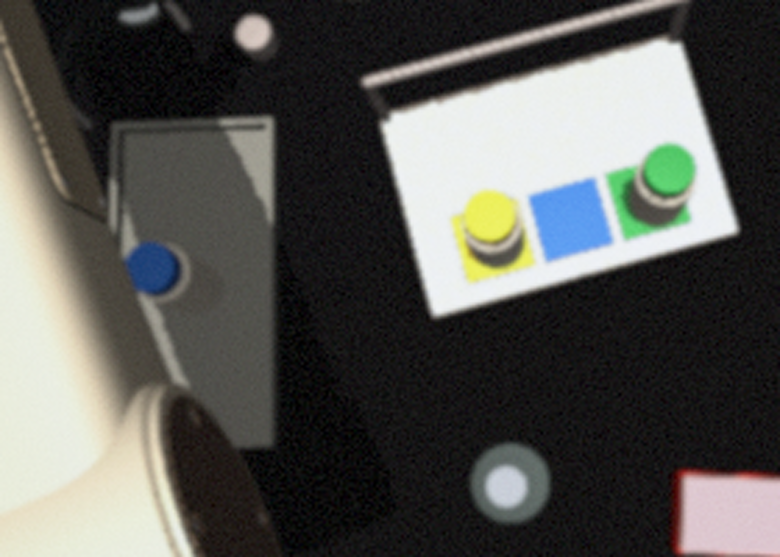

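```bash
python3 d.py 0.5115 0.2855 0.145 140; python3 -m crank '[[[5,5,2,0,0],[9,9,2,0,0],[9,9,2,0,0],[9,9,2,0,0],[9,9,2,0,0],[9,9,2,0,0],[9,9,2,0,0],[9,9,2,0,0],[8,9,2,0,0],[5,8,2,0,0],[3,5,0,0,0],[0,0,0,0,0]]]';python3 d.py 0.5115 0.2855 0.085 140
```

```text
t 75.33 pos [0.6406 0.2885 0.1503] az 140.4 tilt 9.68 w 85.3 F [-0.1  0.1 -0.1] j6 -0.46
delta mm now-frame [81.8 96.9 25.3] turn 0.4 after-turn frame [82.4 96.3 25.3]
tool z xy deg [-8.81 -3.91]
clock: 76.82
eef_pos: [0.5073, 0.2773, 0.1425]
tool_rot: [-0.424, 0.901, 0.002, -0.091]
ft_force: [0.2, 0.7, -0.3]
grip_width: 0.0851
t 76.83 pos [0.5073 0.2773 0.1425] az 140.0 tilt 10.46 w 85.1 F [ 0.2  0.7 -0.3] j6 -0.39
delta mm now-frame [-18.2  -2.6  55.2] turn 0.0 after-turn frame [-18.2  -2.6  55.2]
tool z xy deg [-9.5  -4.25]
```

```bash
python3 -m crank '[[[-4,0,14,0,0],[-5,-1,18,0,0],[-5,-1,18,0,0],[-3,-1,12,0,0],[0,0,8,0,0],[0,0,0,0,0]]]';python3 d.py 0.5115 0.2855 0.062 140; python3 see.py side s16 180 320 80 220
```

```text
clock: 77.58
eef_pos: [0.5097, 0.2833, 0.0643]
tool_rot: [-0.423, 0.901, 0.002, -0.092]
ft_force: [0.4, -0.7, 0.4]
grip_width: 0.0853
t 77.58 pos [0.5097 0.2833 0.0643] az 139.9 tilt 10.52 w 85.3 F [ 0.4 -0.7  0.4] j6 -0.38
delta mm now-frame [-3.2 -0.2  1.8] turn -0.1 after-turn frame [-3.2 -0.2  1.8]
tool z xy deg [-9.54 -4.28]
```

View pics/s16.png

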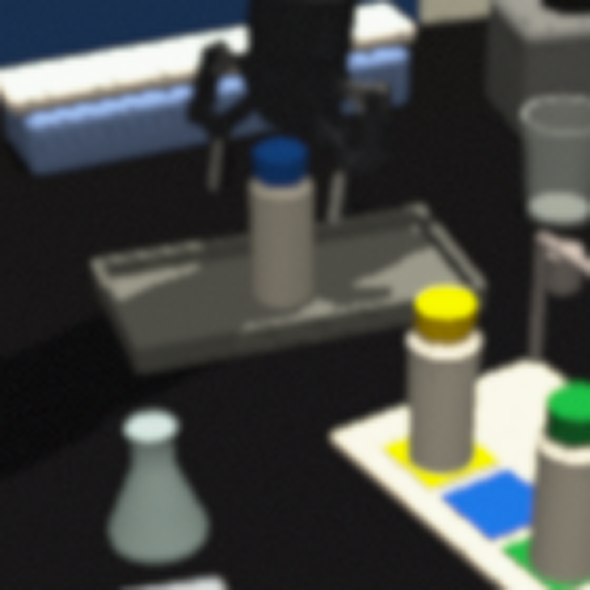

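```bash
python3 -m crank '[[[-2,0,1,0,0],[-1,0,0,0,255],[0,0,0,0,255],[0,0,0,0,255],[0,0,0,0,255],[0,0,0,0,255],[0,0,0,0,255]]]'; python3 d.py 0.5115 0.2855 0.062 140; python3 -m crank '[[[0,0,-6,0,255],[0,0,-12,0,255],[0,0,-16,0,255],[0,0,-18,0,255],[0,0,-18,0,255],[0,0,-18,0,255],[0,0,-10,0,255],[0,0,0,0,255]]]';python3 d.py 0.576 -0.013 0.14 140;  python3 see.py side s17 180 320 60 200
```

```text
clock: 78.5
eef_pos: [0.5136, 0.2866, 0.0656]
tool_rot: [-0.423, 0.902, 0.002, -0.089]
ft_force: [-0.0, 0.2, 0.2]
grip_width: 0.0432
t 78.5 pos [0.5136 0.2866 0.0656] az 139.9 tilt 10.17 w 43.2 F [-0.   0.2  0.2] j6 -0.38
delta mm now-frame [1.5 0.6 4. ] turn -0.1 after-turn frame [1.5 0.6 4. ]
tool z xy deg [-9.24 -4.12]
clock: 79.5
eef_pos: [0.53, 0.2944, 0.1684]
tool_rot: [-0.423, 0.902, 0.002, -0.088]
ft_force: [-0.6, 0.1, -1.0]
grip_width: 0.043
t 79.5 pos [0.53   0.2944 0.1684] az 140.0 tilt 10.14 w 43.0 F [-0.6  0.1 -1. ] j6 -0.38
delta mm now-frame [ 201.6 -234.4   42.4] turn -0.0 after-turn frame [ 201.7 -234.3   42.4]
tool z xy deg [-9.23 -4.07]
```

View pics/s17.png

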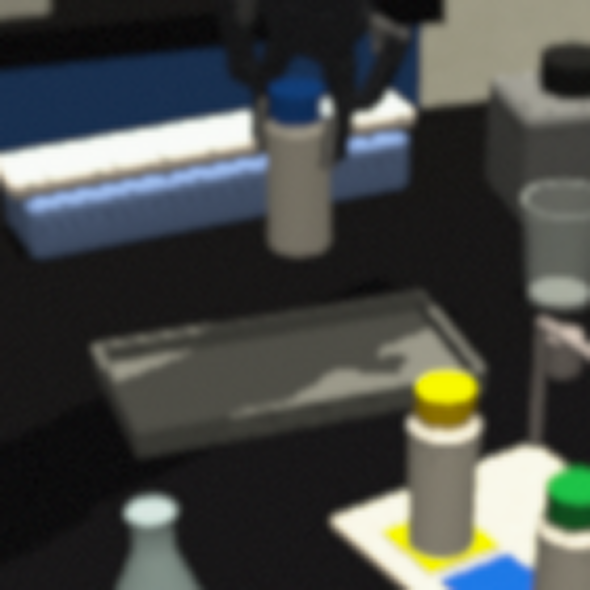

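```bash
python3 -m crank '[[[0,0,-14,0,255],[0,0,-18,0,255],[0,0,-18,0,255],[0,0,0,0,255]]]'; python3 d.py 0.574 -0.0153 0.215 140
```

```text
clock: 80.05
eef_pos: [0.5371, 0.2974, 0.2179]
tool_rot: [-0.423, 0.901, 0.002, -0.091]
ft_force: [-0.3, -0.3, -1.9]
grip_width: 0.0428
t 80.05 pos [0.5371 0.2974 0.2179] az 139.9 tilt 10.45 w 42.8 F [-0.3 -0.3 -1.9] j6 -0.38
delta mm now-frame [ 215.2 -229.    19.7] turn -0.1 after-turn frame [ 215.5 -228.7   19.7]
tool z xy deg [-9.5  -4.22]
```

```bash
python3 -m crank '[[[12,-12,1,0,255],[20,-21,1,0,255],[20,-21,1,0,255],[20,-21,1,0,255],[20,-21,1,0,255],[20,-21,1,0,255],[20,-21,1,0,255],[20,-21,1,0,255],[20,-21,1,0,255],[20,-21,1,0,255],[12,-12,1,0,255],[0,0,0,0,255]]]'; python3 d.py 0.574 -0.0153 0.19 140
```

```text
clock: 81.55
eef_pos: [0.5613, -0.0184, 0.214]
tool_rot: [-0.42, 0.902, 0.003, -0.102]
ft_force: [1.5, 0.4, -1.5]
grip_width: 0.0428
t 81.55 pos [ 0.5613 -0.0184  0.214 ] az 139.5 tilt 11.77 w 42.8 F [ 1.5  0.4 -1.5] j6 -0.85
delta mm now-frame [-14.6  -9.8  20.9] turn -0.5 after-turn frame [-14.6  -9.9  20.9]
tool z xy deg [-10.73  -4.63]
```

```bash
python3 -m crank '[[[-7,-5,3,0,255],[-6,-4,3,0,255],[0,0,0,0,255]]]'; python3 d.py 0.574 -0.0153 0.15 140; python3 see.py side s18 240 360 40 220
```

```text
clock: 81.92
eef_pos: [0.5759, -0.0122, 0.2036]
tool_rot: [-0.421, 0.901, 0.004, -0.103]
ft_force: [0.6, -0.2, -1.6]
grip_width: 0.0429
t 81.92 pos [ 0.5759 -0.0122  0.2036] az 139.6 tilt 11.79 w 42.9 F [ 0.6 -0.2 -1.6] j6 -0.85
delta mm now-frame [-6.2 -5.6 53.1] turn -0.4 after-turn frame [-6.2 -5.6 53.1]
tool z xy deg [-10.77  -4.59]
```

View pics/s18.png

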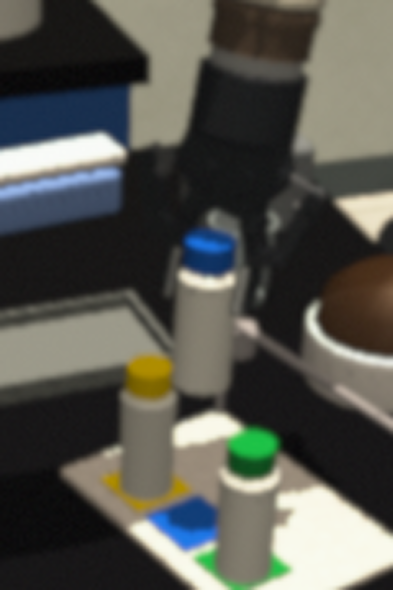

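```bash
python3 -m crank '[[[-2,-2,10,0,255],[-2,-2,14,0,255],[-2,-1,14,0,255],[0,0,0,0,255]]]'; python3 d.py 0.574 -0.0153 0.12 140; python3 -c "
from ov import *" o6 575.2 -15.5 60 2>/dev/null; python3 ov.py o6 575.2 -15.5 100
```

```text
clock: 82.48
eef_pos: [0.5753, -0.0131, 0.1615]
tool_rot: [-0.422, 0.901, 0.004, -0.104]
ft_force: [0.3, 0.1, -1.4]
grip_width: 0.0427
t 82.47 pos [ 0.5753 -0.0131  0.1615] az 139.7 tilt 11.89 w 42.7 F [ 0.3  0.1 -1.4] j6 -0.85
delta mm now-frame [-5.1 -4.3 41. ] turn -0.3 after-turn frame [-5.1 -4.3 41. ]
tool z xy deg [-10.87  -4.6 ]
```

View pics/o6.png

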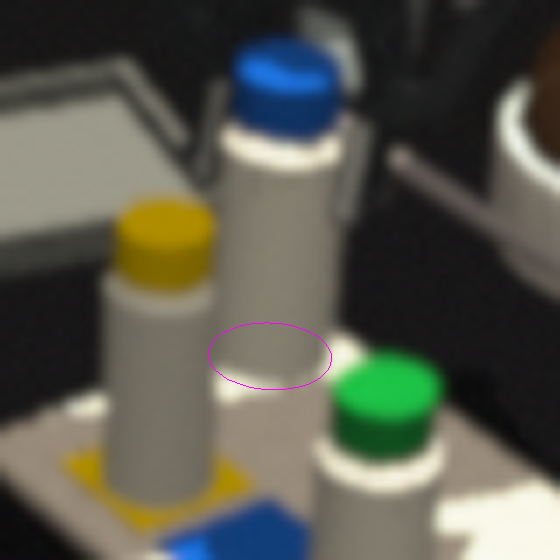

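```bash
python3 -m crank '[[[-2,-1,10,0,255],[-2,-1,14,0,255],[-2,-1,14,0,255],[0,0,0,0,255]]]'; python3 d.py 0.574 -0.0145 0.095 140; python3 ov.py o7 575.2 -15.5 61
```

```text
clock: 83.08
eef_pos: [0.5754, -0.0138, 0.1223]
tool_rot: [-0.422, 0.901, 0.003, -0.102]
ft_force: [-0.9, 0.3, -1.4]
grip_width: 0.0432
t 83.08 pos [ 0.5754 -0.0138  0.1223] az 139.7 tilt 11.68 w 43.2 F [-0.9  0.3 -1.4] j6 -0.85
delta mm now-frame [-3.5 -1.9 27. ] turn -0.3 after-turn frame [-3.4 -1.9 27. ]
tool z xy deg [-10.65  -4.6 ]
```

View pics/o7.png

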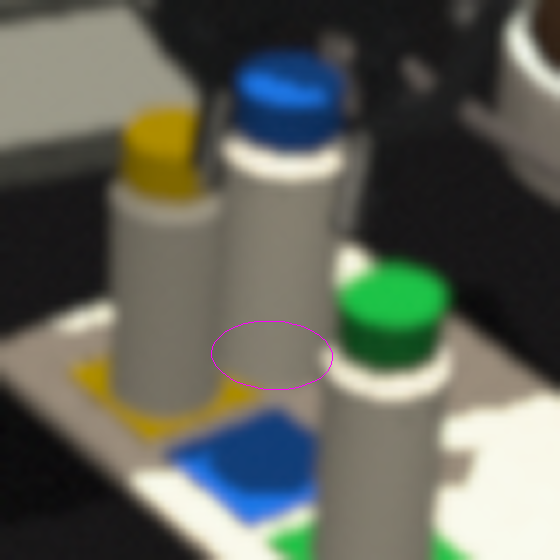

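```bash
python3 -m crank '[[[-1,-1,10,0,255],[-1.5,-1.5,14,0,255],[-1.5,-1,8,0,255],[0,0,0,0,255]]]'; python3 d.py 0.574 -0.0145 0.075 140; python3 ov.py o8 575.2 -15.5 30
```

```text
clock: 83.62
eef_pos: [0.5755, -0.0156, 0.0887]
tool_rot: [-0.422, 0.901, 0.003, -0.101]
ft_force: [0.1, -0.4, -1.5]
grip_width: 0.0429
t 83.62 pos [ 0.5755 -0.0156  0.0887] az 139.7 tilt 11.57 w 42.9 F [ 0.1 -0.4 -1.5] j6 -0.85
delta mm now-frame [-2.4  0.6 13.6] turn -0.3 after-turn frame [-2.4  0.6 13.6]
tool z xy deg [-10.53  -4.6 ]
```

View pics/o8.png

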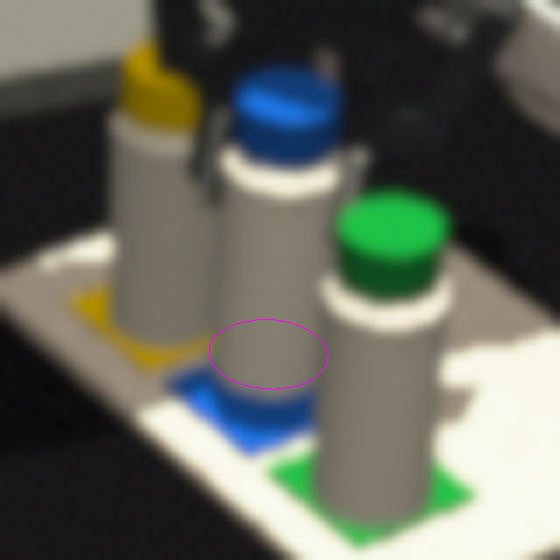

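```bash
python3 -m crank '[[[0,1,6,0,255],[0,0.5,4,0,255],[0,0,0,0,255]]]'; python3 d.py 0.574 -0.0155 0.072 140; python3 ov.py o9 575.2 -15.5 11
```

```text
clock: 84.05
eef_pos: [0.5731, -0.0154, 0.0795]
tool_rot: [-0.422, 0.901, 0.002, -0.1]
ft_force: [-0.4, -0.1, -0.9]
grip_width: 0.043
t 84.05 pos [ 0.5731 -0.0154  0.0795] az 139.7 tilt 11.46 w 43.0 F [-0.4 -0.1 -0.9] j6 -0.85
delta mm now-frame [-1.9 -1.4  7.2] turn -0.3 after-turn frame [-1.9 -1.4  7.2]
tool z xy deg [-10.42  -4.6 ]
```

View pics/o9.png

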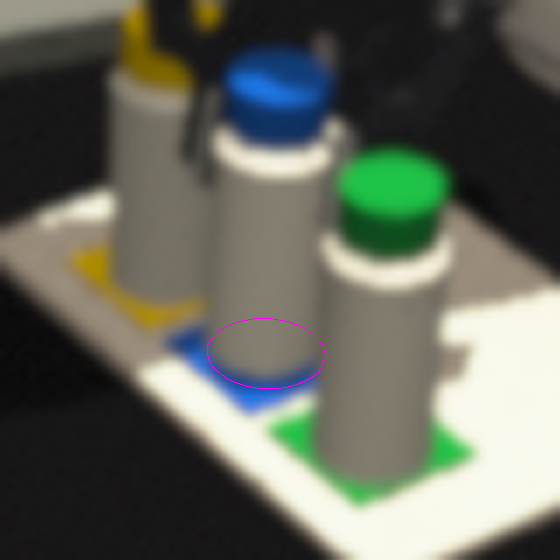

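```bash
python3 -m crank '[[[-0.8,-0.3,3.5,0,255],[-0.5,0,1.5,0,255]]]'; python3 -m crank '[[[0,0,1.2,0,255]]]'; python3 -m crank '[[[0,0,1.2,0,255]]]'
```

```text
clock: 84.35
eef_pos: [0.5745, -0.0153, 0.0776]
tool_rot: [-0.422, 0.901, 0.001, -0.098]
ft_force: [-1.5, -0.6, 7.3]
grip_width: 0.0432
clock: 84.48
eef_pos: [0.5747, -0.0155, 0.0778]
tool_rot: [-0.422, 0.901, 0.001, -0.097]
ft_force: [-1.7, -0.3, 3.2]
grip_width: 0.0427
clock: 84.6
eef_pos: [0.5748, -0.0157, 0.0777]
tool_rot: [-0.422, 0.901, 0.001, -0.097]
ft_force: [-1.1, -0.2, 6.1]
grip_width: 0.0427
```

```bash
python3 ov.py o10 575.2 -15.5 11; python3 see.py side s19 250 370 80 220
```

```text
(no output)
```

View pics/o10.png

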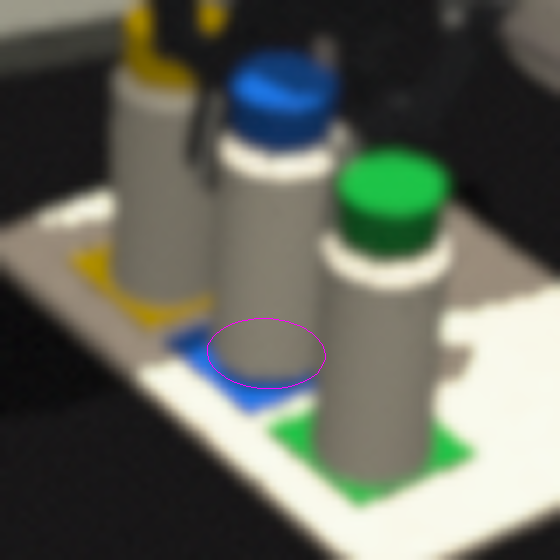

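View pics/s19.png

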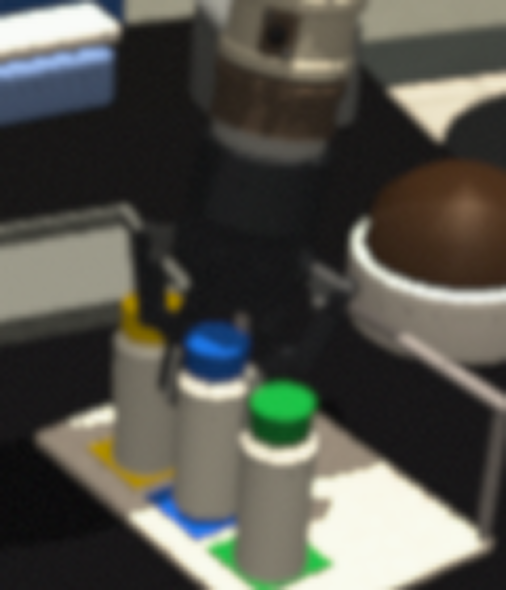

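The foot margins on the blue tile (6.3 px left, 4.4 px front) match the original picture (7.0 and 4.3), so it rests on the tile. I release partly, then go straight up.

```bash
python3 -c "
from workcell import bot
from scipy.spatial.transform import Rotation as R
print(R.from_quat(bot.get_obs()['tool_rot']).as_matrix().T@[0,0,20])"; python3 -m crank '[[[0,0,0,0,120],[0,0,0,0,100],[0,0,0,0,80],[0,0,0,0,60],[0,0,0,0,60]]]'; python3 d.py 0.575 -0.0157 0.15 140; python3 see.py side s20 250 370 80 220
```

```text
[  3.47925633   1.65947617 -19.62500737]
clock: 85.32
eef_pos: [0.5751, -0.0157, 0.0769]
tool_rot: [-0.422, 0.901, 0.001, -0.097]
ft_force: [-0.1, -0.1, -0.3]
grip_width: 0.0652
t 85.33 pos [ 0.5751 -0.0157  0.0769] az 139.8 tilt 11.11 w 65.2 F [-0.1 -0.1 -0.3] j6 -0.86
delta mm now-frame [ 12.8   6.1 -71.7] turn -0.2 after-turn frame [ 12.8   6.1 -71.7]
tool z xy deg [-10.02  -4.63]
```

View pics/s20.png

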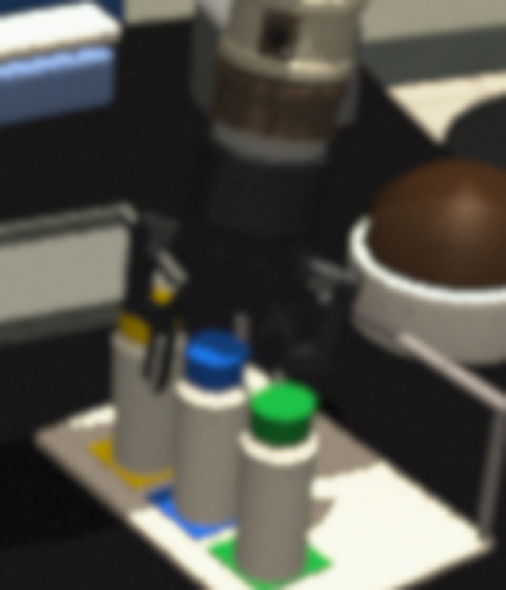

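Everything is upright. I rise straight up.

```bash
python3 -m crank '[[[1.7,0.8,-9.8,0,60],[2.6,1.2,-15,0,60],[2.6,1.2,-15,0,60],[2.6,1.2,-15,0,60],[2.6,1.2,-15,0,60],[2.6,1.2,-15,0,60],[2.6,1.2,-15,0,60],[0,0,-15,0,60],[0,0,0,0,60]]]'; python3 d.py 0.45 0.3 0.25 140
```

```text
clock: 86.5
eef_pos: [0.5794, -0.0143, 0.2043]
tool_rot: [-0.422, 0.902, -0.001, -0.094]
ft_force: [-0.3, -0.4, -1.1]
grip_width: 0.0652
t 86.5 pos [ 0.5794 -0.0143  0.2043] az 139.8 tilt 10.83 w 65.2 F [-0.3 -0.4 -1.1] j6 -0.85
delta mm now-frame [-150.5  304.4  -48.2] turn -0.2 after-turn frame [-151.6  303.8  -48.2]
tool z xy deg [-9.72 -4.62]
```

```bash
python3 -m crank '[[[0,30,-20,0,60],[0,40,-20,0,60],[0,40,0,0,60],[0,40,0,0,60],[0,40,0,0,60],[20,40,0,0,60],[20,30,0,0,60],[0,0,0,0,60]]]'; python3 d.py 0.45 0.3 0.25 140
python3 - <<'E'
from h import *
for n in("top","side"):
    c=bot.camera(n); W=worldpts(c); np.savez(f"/tmp/{n}F.npz",**c)
    cv2.imwrite(f"pics/{n}F.png",c["img"])
cT=dict(np.load("/tmp/topF.npz")); c0=dict(np.load("/tmp/top0.npz"))
for tag,c in(("before",c0),("after",cT)):
    W=worldpts(c)
    for col in HUE:
        m=(mask(c,col).astype(bool)&(abs(W[...,2]-.126)<.006)&(abs(W[...,0]-.57)<.1)&(abs(W[...,1])<.14))
        v,u=np.nonzero(m); print(tag,col,len(u),np.round(onz(c,[[u.mean(),v.mean()]],.126)[0,:2]*1000,1) if len(u) else "")
    m=(W[...,2]>.06)&(W[...,2]<.09)&(abs(W[...,0]-.369)<.03)&(abs(W[...,1]-.029)<.03); print("flask",np.round(W[m].mean(0),4))
E
```

```text
clock: 87.5
eef_pos: [0.3546, 0.129, 0.2691]
tool_rot: [-0.422, 0.901, 0.001, -0.098]
ft_force: [0.5, 0.9, -0.1]
grip_width: 0.0654
t 87.5 pos [0.3546 0.129  0.2691] az 139.7 tilt 11.23 w 65.4 F [ 0.5  0.9 -0.1] j6 -0.51
delta mm now-frame [-193.   36.  -12.] turn -0.3 after-turn frame [-193.2   35.   -12. ]
tool z xy deg [-10.15  -4.64]
before yellow 248 [555.3  48.9]
before blue 254 [575.3 -12.2]
before green 228 [590.4 -72.6]
flask [0.366  0.0299 0.0794]
after yellow 252 [553.   45.4]
after blue 247 [572.2 -16.2]
after green 227 [589. -78.]
flask [0.3661 0.03   0.0794]
```

View pics/topF.png

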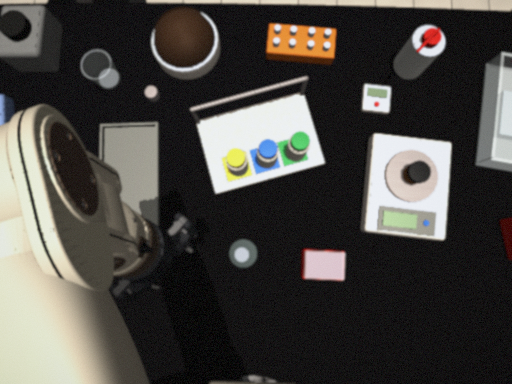

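View pics/sideF.png

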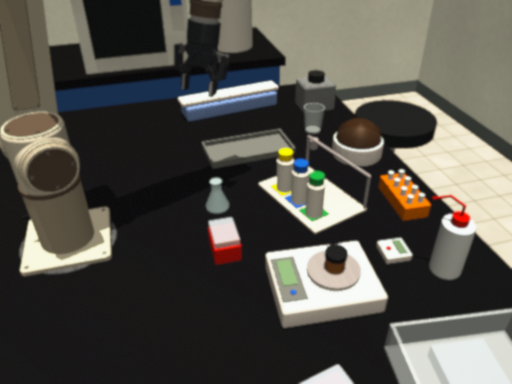

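Before handing in I check the bottle shifts more precisely. The top view suggests the caps are about 4–5 mm from where they started, mostly in −y.

```bash
python3 - <<'E'
from h import *
caps={}
for tag,t in(("before","0"),("after","F")):
  for n in("top","side"):
    c=dict(np.load(f"/tmp/{n}{t}.npz")); W=worldpts(c); g=cv2.cvtColor(c["img"],cv2.COLOR_BGR2GRAY)
    for col in HUE:
        m=(mask(c,col,100,50).astype(bool)&(W[...,2]>.08)&(abs(W[...,0]-.57)<.1)&(abs(W[...,1])<.14))
        v,u=np.nonzero(m); caps[tag,n,col]=np.array([u.mean(),v.mean()])
        w=W[m]; 
        if n=="top":
            # whole tile edges visible in front: front-edge & side extents relative
            tm=(mask(c,col,100,50).astype(bool)&(W[...,2]<.03)&(abs(W[...,0]-.57)<.1)&(abs(W[...,1])<.14))
            k=np.c_[np.nonzero(tm)[1],np.nonzero(tm)[0]]; r=cv2.minAreaRect((onz(c,k,.011)[:,:2]*1000).astype(np.float32)); print(tag,col,"tile rect",np.round(r[0],1),np.round(r[1],1))
        print(tag,n,col,np.round(caps[tag,n,col],2),len(u),"depth mean top",np.round(w.mean(0)*1000,1))
# two-view shift: linear solve for dx,dy from pixel shifts in each view at z=.12
for col,xy in dict(yellow=(.556,.048),blue=(.575,-.013),green=(.593,-.074)).items():
  for n in("top","side"):
    c=dict(np.load(f"/tmp/{n}0.npz")); d=caps["after",n,col]-caps["before",n,col]
    p=[*xy,.12]; J=np.array([proj(c,[[p[0]+.001,p[1],.12]])[0]-proj(c,[p])[0],proj(c,[[p[0],p[1]+.001,.12]])[0]-proj(c,[p])[0]]).T
    print(col,n,"shift mm",np.round(np.linalg.solve(J,d),1))
S=7;ims=[]
for t in("0","F"):
    c=dict(np.load(f"/tmp/side{t}.npz")); ims.append(cv2.resize(c["img"][140:225,265:330],None,fx=6,fy=6,interpolation=cv2.INTER_CUBIC))
cv2.imwrite("pics/cmp.png",np.hstack(ims))
ims=[]
for t in("0","F"):
    c=dict(np.load(f"/tmp/top{t}.npz")); ims.append(cv2.resize(c["img"][120:190,215:315],None,fx=3.9,fy=3.9,interpolation=cv2.INTER_CUBIC))
cv2.imwrite("pics/cmpt.png",np.hstack(ims))
E
```

```text
before yellow tile rect [553.9  48.7] [49.2 52.6]
before top yellow [233.51 156.28] 271 depth mean top [555.7  49.2 124.7]
before blue tile rect [574.  -11.4] [52.2 53.3]
before top blue [265.51 146.99] 266 depth mean top [575.3 -12.3 125.1]
before green tile rect [592.9 -72.2] [51.7 51.5]
before top green [296.91 139.81] 241 depth mean top [590.9 -72.8 125.3]
before side yellow [285.52 153.54] 165 depth mean top [554.9  39.7 120.6]
before side blue [301.05 164.1 ] 157 depth mean top [574.4 -21.7 122.3]
before side green [316.09 176.29] 164 depth mean top [589.8 -82.6 122.2]
after yellow tile rect [555.2  49.6] [52.  52.7]
after top yellow [235.38 157.54] 274 depth mean top [553.3  45.5 124.7]
after blue tile rect [574.2 -11.5] [52.6 53.2]
after top blue [267.6  148.44] 258 depth mean top [572.5 -16.4 125.2]
after green tile rect [593.1 -71.8] [52.6 51.6]
after top green [299.71 140.64] 243 depth mean top [589.4 -78.3 125.2]
after side yellow [285.04 154.26] 168 depth mean top [552.4  36.4 120.8]
after side blue [300.36 164.99] 158 depth mean top [571.4 -25.  122.3]
after side green [316.38 177.56] 170 depth mean top [588.4 -88.1 122.4]
yellow top shift mm [-2.4 -3.7]
yellow side shift mm [-2.3 -3.1]
blue top shift mm [-2.8 -4.1]
blue side shift mm [-3.1 -3.5]
green top shift mm [-1.5 -5.5]
green side shift mm [-1.4 -5.3]
```

View pics/cmp.png

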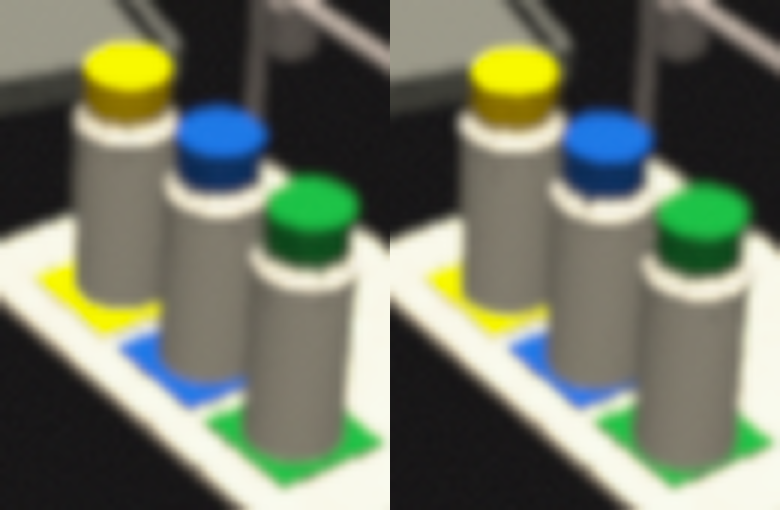

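View pics/cmpt.png

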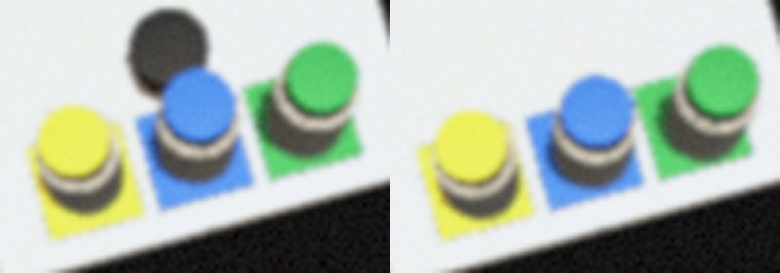

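Both views agree that the bottles sit off their starting places: yellow by (−2.4,−3.4) mm, blue by (−3,−3.8) and green by (−1.5,−5.4). My side-view ring was biased. About 56 s remain, so I regrip and shift each one, the worst (green) first.

```bash
python3 d.py 0.5945 -0.0783 0.215 144; python3 -m crank '[[[18,-30,0,-4,60],[20,-40,0,0,60],[20,-40,0,0,60],[20,-40,0,0,60],[20,-40,0,0,60],[10,-40,0,0,60],[0,-30,0,0,60],[0,0,0,0,60]]]'; python3 d.py 0.5945 -0.0783 0.21 144
```

```text
t 87.6 pos [0.3566 0.129  0.2686] az 139.6 tilt 11.19 w 65.5 F [1.1 0.2 0.2] j6 -0.51
delta mm now-frame [  -1.  -318.9   27.3] turn -4.4 after-turn frame [  23.3 -318.    27.3]
tool z xy deg [-10.12  -4.62]
clock: 88.6
eef_pos: [0.5126, -0.1252, 0.255]
tool_rot: [-0.45, 0.887, 0.005, -0.099]
ft_force: [-0.4, 0.3, 0.4]
grip_width: 0.065
t 88.6 pos [ 0.5126 -0.1252  0.255 ] az 143.3 tilt 11.37 w 65.0 F [-0.4  0.3  0.4] j6 -1.11
delta mm now-frame [-92.3 -42.   25.6] turn -0.7 after-turn frame [-91.8 -43.1  25.6]
tool z xy deg [-10.34  -4.55]
```

```bash
python3 -m crank '[[[-20,-10,4,0,60],[-24,-11,7,0,60],[-24,-11,7,0,60],[-20,-9,7,0,60],[0,0,0,0,60]]]'; python3 d.py 0.5945 -0.0783 0.15 144
```

```text
clock: 89.22
eef_pos: [0.5927, -0.0811, 0.207]
tool_rot: [-0.449, 0.888, 0.007, -0.101]
ft_force: [-0.6, -0.4, -0.4]
grip_width: 0.0651
t 89.22 pos [ 0.5927 -0.0811  0.207 ] az 143.1 tilt 11.65 w 65.1 F [-0.6 -0.4 -0.4] j6 -1.02
delta mm now-frame [-13.2  -5.7  55.2] turn -0.9 after-turn frame [-13.1  -5.9  55.2]
tool z xy deg [-10.67  -4.47]
```

```bash
python3 -m crank '[[[-4,-2,14,0,60],[-5,-2,18,0,60],[-4,-2,18,0,60],[-1,0,6,0,60],[0,0,0,0,60]]]'; python3 d.py 0.5945 -0.0783 0.1 144; python3 see.py side s21 260 380 70 230
```

```text
clock: 89.85
eef_pos: [0.5924, -0.0796, 0.1473]
tool_rot: [-0.448, 0.888, 0.007, -0.102]
ft_force: [-0.8, -0.1, 0.7]
grip_width: 0.0656
t 89.85 pos [ 0.5924 -0.0796  0.1473] az 143.0 tilt 11.7 w 65.6 F [-0.8 -0.1  0.7] j6 -1.01
delta mm now-frame [-10.4  -5.8  45.8] turn -1.0 after-turn frame [-10.3  -6.   45.8]
tool z xy deg [-10.72  -4.47]
```

View pics/s21.png

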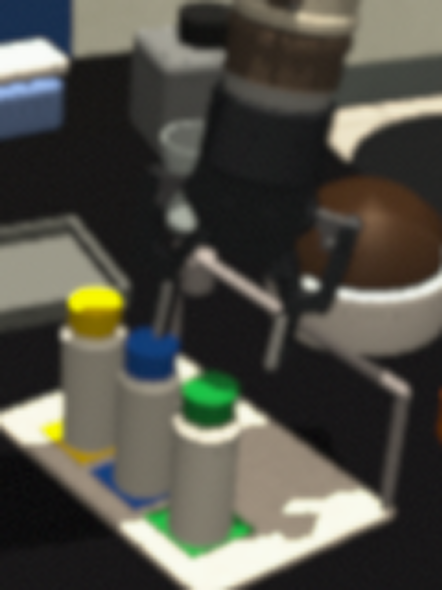

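```bash
python3 -m crank '[[[-3,-2,12,0,60],[-4,-2,16,0,60],[-3,-2,16,0,60],[0,0,0,0,60]]]'; python3 d.py 0.5945 -0.0783 0.073 144; python3 see.py side s22 260 380 70 230
```

```text
clock: 90.4
eef_pos: [0.5955, -0.0788, 0.0998]
tool_rot: [-0.448, 0.888, 0.007, -0.101]
ft_force: [0.3, -0.1, 1.0]
grip_width: 0.0654
t 90.4 pos [ 0.5955 -0.0788  0.0998] az 143.0 tilt 11.59 w 65.4 F [ 0.3 -0.1  1. ] j6 -1.01
delta mm now-frame [-4.4 -1.6 26.4] turn -1.0 after-turn frame [-4.4 -1.7 26.4]
tool z xy deg [-10.6   -4.48]
```

View pics/s22.png

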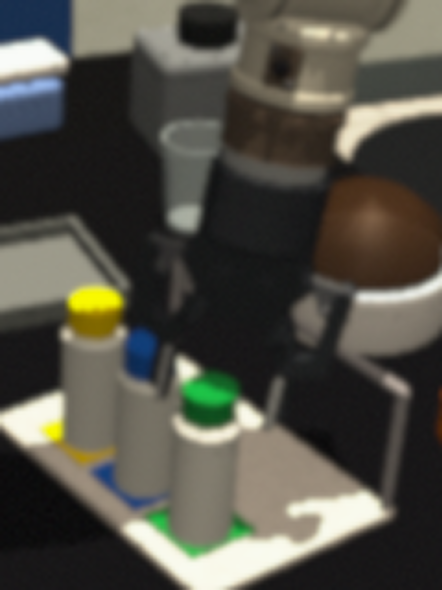

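```bash
python3 -m crank '[[[-2,0,10,0,60],[-2,-1,10,0,60],[0,0,4,0,60],[0,0,0,0,60],[0,0,0,0,255],[0,0,0,0,255],[0,0,0,0,255],[0,0,0,0,255],[0,0,0,0,255]]]'; python3 d.py 0.5945 -0.0783 0.076 144
```

```text
clock: 91.58
eef_pos: [0.5961, -0.0782, 0.0772]
tool_rot: [-0.448, 0.889, 0.005, -0.098]
ft_force: [0.5, 0.4, -0.1]
grip_width: 0.0418
t 91.58 pos [ 0.5961 -0.0782  0.0772] az 143.0 tilt 11.32 w 41.8 F [ 0.5  0.4 -0.1] j6 -1.01
delta mm now-frame [0.8 1.  1.5] turn -1.0 after-turn frame [0.8 1.  1.5]
tool z xy deg [-10.3  -4.5]
```

```bash
python3 -m crank '[[[0.7,0.4,-4,0,255],[0.9,0.4,-5,0,255],[-3,1.2,0,0,255],[-2.4,0.9,0,0,255],[0,0,0,0,255]]]'; python3 d.py 0.5976 -0.0728 0.077 143; python3 see.py side s23 260 380 90 230
```

```text
clock: 92.2
eef_pos: [0.5975, -0.0721, 0.0858]
tool_rot: [-0.448, 0.889, 0.006, -0.099]
ft_force: [0.1, -0.1, -1.2]
grip_width: 0.0418
t 92.2 pos [ 0.5975 -0.0721  0.0858] az 143.0 tilt 11.35 w 41.8 F [ 0.1 -0.1 -1.2] j6 -1.0
delta mm now-frame [-1.  -1.3  8.6] turn 0.0 after-turn frame [-1.  -1.3  8.6]
tool z xy deg [-10.34  -4.49]
```

View pics/s23.png

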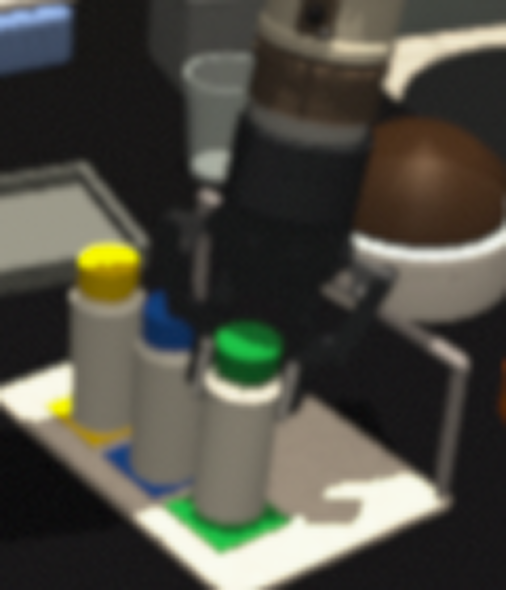

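Green is lifted, tilted about 5°. I set it down.

```bash
python3 -m crank '[[[-0.5,-0.7,4,0,255],[-0.5,-0.6,2.5,0,255]]]'; python3 -m crank '[[[0,0,1.2,0,255]]]'; python3 -m crank '[[[0,0,1.2,0,255]]]'
```

```text
clock: 92.5
eef_pos: [0.5979, -0.0727, 0.0786]
tool_rot: [-0.448, 0.889, 0.006, -0.099]
ft_force: [0.3, 0.7, -0.8]
grip_width: 0.0421
clock: 92.62
eef_pos: [0.5977, -0.0729, 0.0774]
tool_rot: [-0.448, 0.889, 0.006, -0.099]
ft_force: [0.6, 0.6, 3.7]
grip_width: 0.042
clock: 92.75
eef_pos: [0.5979, -0.073, 0.0772]
tool_rot: [-0.448, 0.889, 0.005, -0.098]
ft_force: [-0.4, 0.1, 7.9]
grip_width: 0.0415
```

```bash
python3 -m crank '[[[0,0,0,0,120],[0,0,0,0,90],[0,0,0,0,60],[0,0,0,0,60],[2,0.9,-12,0,60],[2.6,1.2,-16,0,60],[3,1.4,-18,0,60],[3,1.4,-18,0,60],[3,1.4,-18,0,60],[0,0,0,0,60]]]'; python3 d.py 0.5751 -0.0157 0.15 142; python3 - <<'E'
from h import *
c=bot.camera("side"); W=worldpts(c)
b=dict(yellow=(285.52,153.54),blue=(301.05,164.1),green=(316.09,176.29))
for col,xy in dict(yellow=(.556,.048),blue=(.575,-.013),green=(.593,-.074)).items():
    m=(mask(c,col,100,50).astype(bool)&(W[...,2]>.08)&(abs(W[...,0]-.57)<.1)&(abs(W[...,1])<.14)); v,u=np.nonzero(m)
    p=[*xy,.12]; J=np.array([proj(c,[[p[0]+.001,p[1],.12]])[0]-proj(c,[p])[0],proj(c,[[p[0],p[1]+.001,.12]])[0]-proj(c,[p])[0]]).T
    print(col,len(u),np.round(np.linalg.solve(J,np.array([u.mean(),v.mean()])-b[col]),1))
E
python3 see.py side s24 260 380 70 230
```

```text
clock: 94.0
eef_pos: [0.6011, -0.0738, 0.1693]
tool_rot: [-0.448, 0.889, 0.004, -0.096]
ft_force: [0.7, 0.2, -0.1]
grip_width: 0.0654
t 94.0 pos [ 0.6011 -0.0738  0.1693] az 143.0 tilt 11.0 w 65.4 F [ 0.7  0.2 -0.1] j6 -1.0
delta mm now-frame [-34.4  53.7  18.9] turn 1.0 after-turn frame [-33.5  54.3  18.9]
tool z xy deg [-9.96 -4.52]
yellow 177 [-2.9 -4.6]
blue 166 [-3.6 -5.2]
green 167 [ 1.9 -0.3]
```

View pics/s24.png

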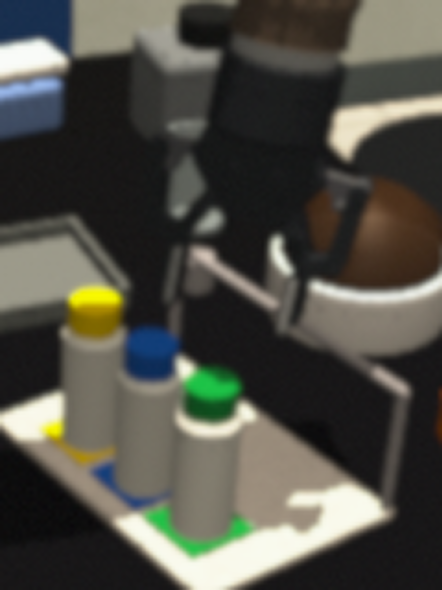

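```bash
python3 -m crank '[[[-9,15,0,1,60],[-10,17,0,0,60],[-10,17,2,0,60],[-2,2,8,0,60],[0,0,0,0,60]]]'; python3 d.py 0.5751 -0.0157 0.1 142; python3 see.py side s25 260 380 70 230
```

```text
clock: 94.72
eef_pos: [0.573, -0.0162, 0.1529]
tool_rot: [-0.44, 0.892, 0.005, -0.1]
ft_force: [-0.3, 0.1, 0.4]
grip_width: 0.0654
t 94.72 pos [ 0.573  -0.0162  0.1529] az 142.0 tilt 11.52 w 65.4 F [-0.3  0.1  0.4] j6 -0.9
delta mm now-frame [-10.8  -6.5  51.4] turn 0.0 after-turn frame [-10.8  -6.5  51.4]
tool z xy deg [-10.51  -4.52]
```

View pics/s25.png

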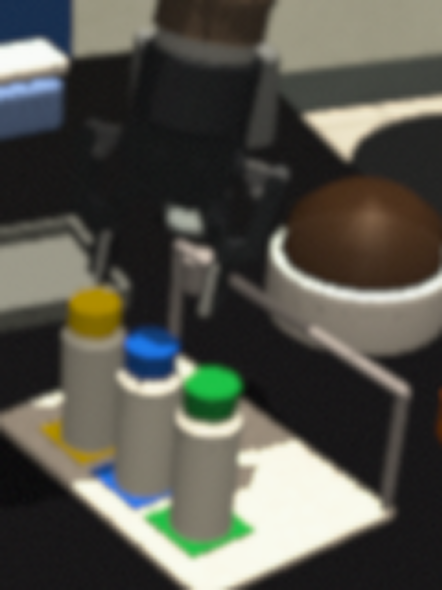

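```bash
python3 -m crank '[[[-3,-1.6,13,0,60],[-3.5,-2,17,0,60],[-3,-2,15,0,60],[-1,-0.5,6,0,60],[0,0,0,0,60]]]'; python3 d.py 0.5751 -0.0157 0.077 142
```

```text
clock: 95.4
eef_pos: [0.5758, -0.0177, 0.0969]
tool_rot: [-0.439, 0.893, 0.005, -0.1]
ft_force: [-0.9, -0.4, 0.6]
grip_width: 0.0652
t 95.4 pos [ 0.5758 -0.0177  0.0969] az 141.9 tilt 11.48 w 65.2 F [-0.9 -0.4  0.6] j6 -0.9
delta mm now-frame [-4.6 -0.2 19.5] turn -0.1 after-turn frame [-4.6 -0.2 19.5]
tool z xy deg [-10.48  -4.5 ]
```

```bash
python3 -m crank '[[[-2,0,9,0,60],[-2,0,8,0,60],[-0.5,0,2,0,60],[0,0,0,0,255],[0,0,0,0,255],[0,0,0,0,255],[0,0,0,0,255],[0,0,0,0,255]]]'; python3 d.py 0.5751 -0.0157 0.077 142;  python3 -m crank '[[[0.7,0.4,-4,0,255],[0.9,0.4,-5,0,255]]]'; python3 d.py 0.578 -0.0119 0.085 142
```

```text
clock: 96.4
eef_pos: [0.5763, -0.0154, 0.0779]
tool_rot: [-0.439, 0.893, 0.004, -0.098]
ft_force: [-0.1, -0.1, -0.7]
grip_width: 0.0421
t 96.4 pos [ 0.5763 -0.0154  0.0779] az 141.9 tilt 11.28 w 42.1 F [-0.1 -0.1 -0.7] j6 -0.89
delta mm now-frame [0.8 0.7 1.1] turn -0.1 after-turn frame [0.8 0.7 1.1]
tool z xy deg [-10.27  -4.5 ]
clock: 96.65
eef_pos: [0.5757, -0.0155, 0.0867]
tool_rot: [-0.439, 0.893, 0.005, -0.099]
ft_force: [-0.3, -0.2, -2.0]
grip_width: 0.0421
t 96.65 pos [ 0.5757 -0.0155  0.0867] az 141.9 tilt 11.38 w 42.1 F [-0.3 -0.2 -2. ] j6 -0.89
delta mm now-frame [-4.5  0.2  0.9] turn -0.1 after-turn frame [-4.5  0.2  0.9]
tool z xy deg [-10.38  -4.49]
```

```bash
python3 -m crank '[[[-3,-0.3,0,0,255],[-2.3,-0.1,0,0,255],[-0.7,-0.4,4,0,255],[-0.5,-0.3,2.5,0,255]]]'; python3 -m crank '[[[0,0,1.2,0,255]]]'; python3 -m crank '[[[0,0,1.2,0,255]]]'
```

```text
clock: 97.15
eef_pos: [0.5799, -0.0111, 0.0791]
tool_rot: [-0.439, 0.893, 0.005, -0.099]
ft_force: [0.9, -0.9, -1.3]
grip_width: 0.0426
clock: 97.28
eef_pos: [0.5796, -0.0112, 0.0778]
tool_rot: [-0.439, 0.893, 0.005, -0.099]
ft_force: [-1.1, 1.1, 5.3]
grip_width: 0.042
clock: 97.4
eef_pos: [0.5796, -0.0112, 0.0777]
tool_rot: [-0.439, 0.893, 0.005, -0.098]
ft_force: [-0.7, 1.4, 9.4]
grip_width: 0.0423
```

```bash
python3 -m crank '[[[0,0,0,0,120],[0,0,0,0,95],[0,0,0,0,80],[0,0,0,0,80],[2,0.9,-12,0,80],[2.6,1.2,-16,0,80],[3,1.4,-18,0,80],[3,1.4,-18,0,80],[3,1.4,-18,0,80],[0,0,0,0,80]]]'; python3 d.py 0.5533 0.0453 0.15 142;python3 see.py side s26 260 380 70 230
```

```text
clock: 98.65
eef_pos: [0.5829, -0.0117, 0.1701]
tool_rot: [-0.439, 0.893, 0.003, -0.095]
ft_force: [-0.1, -0.1, 0.1]
grip_width: 0.0587
t 98.65 pos [ 0.5829 -0.0117  0.1701] az 141.9 tilt 10.95 w 58.7 F [-0.1 -0.1  0.1] j6 -0.89
delta mm now-frame [-30.5  56.4  20.4] turn -0.1 after-turn frame [-30.6  56.4  20.4]
tool z xy deg [-9.92 -4.48]
```

View pics/s26.png

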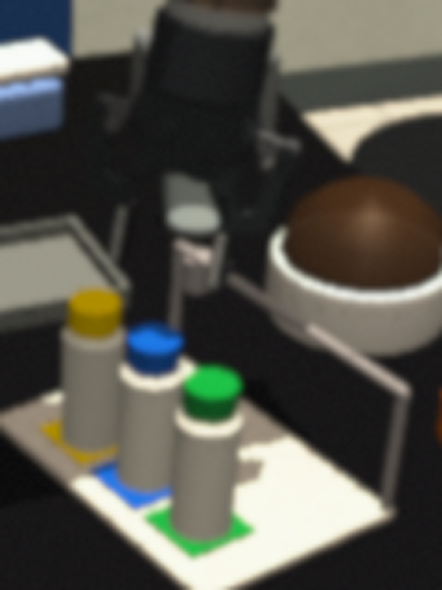

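```bash
python3 -m crank '[[[-8,15,0,0,70],[-9,18,0,0,70],[-9,18,2,0,70],[-3,3,8,0,70],[0,0,0,0,70]]]'; python3 d.py 0.5535 0.0453 0.1 142; python3 see.py side s27 260 380 70 230
```

```text
clock: 99.32
eef_pos: [0.5511, 0.0488, 0.156]
tool_rot: [-0.44, 0.892, 0.005, -0.099]
ft_force: [0.3, 0.2, -0.7]
grip_width: 0.0621
t 99.33 pos [0.5511 0.0488 0.156 ] az 142.0 tilt 11.34 w 62.1 F [ 0.3  0.2 -0.7] j6 -0.79
delta mm now-frame [-8.3 -9.3 54.8] turn 0.0 after-turn frame [-8.3 -9.3 54.8]
tool z xy deg [-10.32  -4.5 ]
```

View pics/s27.png

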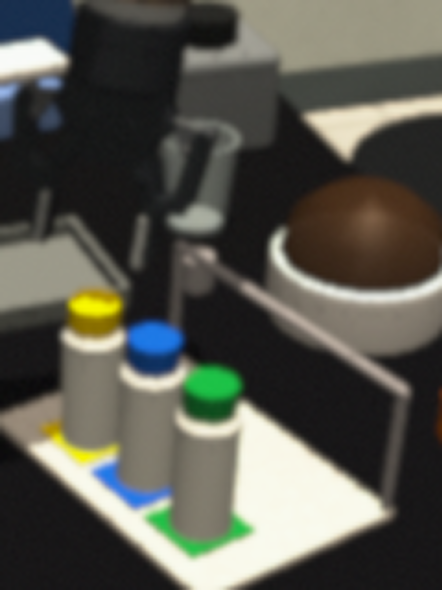

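```bash
python3 -m crank '[[[-2,-3,13,0,70],[-3,-3,17,0,70],[-3,-2,15,0,70],[-1,-1,8,0,70],[0,0,0,0,70]]]'; python3 d.py 0.5535 0.0453 0.072 142; python3 see.py side s28 260 380 70 230
```

```text
clock: 100.0
eef_pos: [0.5552, 0.0437, 0.0978]
tool_rot: [-0.438, 0.893, 0.005, -0.099]
ft_force: [1.0, 0.6, -0.2]
grip_width: 0.0618
t 100.0 pos [0.5552 0.0437 0.0978] az 141.8 tilt 11.33 w 61.8 F [ 1.   0.6 -0.2] j6 -0.8
delta mm now-frame [-4.7 -0.1 25.5] turn -0.2 after-turn frame [-4.7 -0.1 25.5]
tool z xy deg [-10.32  -4.49]
```

View pics/s28.png

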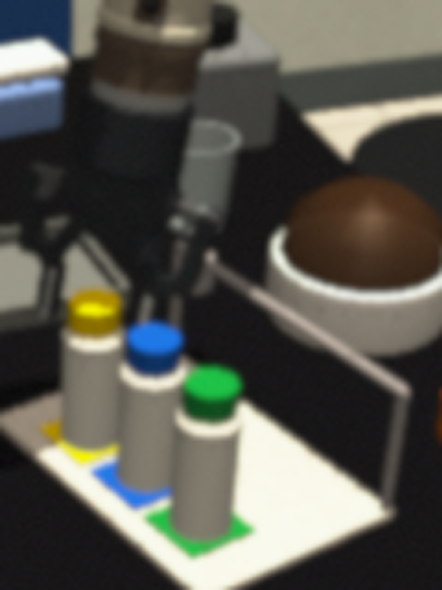

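```bash
python3 -m crank '[[[-2,0,9,0,70],[-2,0,8,0,70],[-0.5,0,3,0,70],[0,0,0,0,255],[0,0,0,0,255],[0,0,0,0,255],[0,0,0,0,255],[0,0,0,0,255]]]'; python3 d.py 0.5535 0.0453 0.077 142;  python3 -m crank '[[[0.7,0.4,-4,0,255],[0.9,0.4,-5,0,255]]]'; python3 d.py 0.578 -0.0119 0.085 142; python3 see.py side s29 260 380 70 230
```

```text
clock: 101.05
eef_pos: [0.556, 0.0462, 0.0783]
tool_rot: [-0.439, 0.893, 0.004, -0.096]
ft_force: [0.7, -0.1, 0.1]
grip_width: 0.0424
t 101.05 pos [0.556  0.0462 0.0783] az 141.9 tilt 11.06 w 42.4 F [ 0.7 -0.1  0.1] j6 -0.79
delta mm now-frame [2.  1.3 1.8] turn -0.1 after-turn frame [2.  1.3 1.8]
tool z xy deg [-10.04  -4.46]
clock: 101.3
eef_pos: [0.5552, 0.0461, 0.087]
tool_rot: [-0.439, 0.893, 0.004, -0.097]
ft_force: [-0.3, 0.4, -1.6]
grip_width: 0.0423
t 101.3 pos [0.5552 0.0461 0.087 ] az 141.8 tilt 11.18 w 42.3 F [-0.3  0.4 -1.6] j6 -0.79
delta mm now-frame [ 31.6 -53.7   2.4] turn -0.2 after-turn frame [ 31.7 -53.7   2.4]
tool z xy deg [-10.17  -4.46]
```

View pics/s29.png

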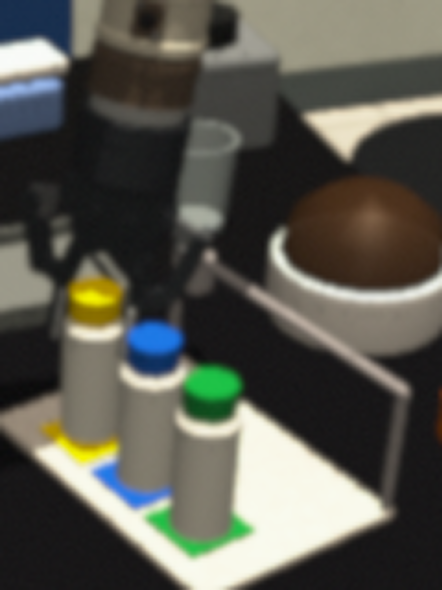

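```bash
python3 -m crank '[[[-2.7,-0.2,0,0,255],[-2,-0.1,0,0,255],[-0.7,-0.4,4,0,255],[-0.5,-0.3,2.5,0,255]]]'; python3 -m crank '[[[0,0,1.2,0,255]]]'; python3 -m crank '[[[0,0,1.2,0,255]]]'
```

```text
clock: 101.85
eef_pos: [0.5592, 0.05, 0.08]
tool_rot: [-0.439, 0.893, 0.004, -0.097]
ft_force: [0.9, -0.4, -1.4]
grip_width: 0.0421
clock: 101.98
eef_pos: [0.5587, 0.0499, 0.0784]
tool_rot: [-0.439, 0.893, 0.004, -0.097]
ft_force: [0.1, -0.8, -0.0]
grip_width: 0.0425
clock: 102.1
eef_pos: [0.5587, 0.0499, 0.0782]
tool_rot: [-0.439, 0.893, 0.004, -0.096]
ft_force: [-1.3, 1.4, 9.5]
grip_width: 0.0423
```

```bash
python3 -m crank '[[[0,0,0,0,120],[0,0,0,0,95],[0,0,0,0,70],[0,0,0,0,70],[2,0.9,-12,0,70],[2.6,1.2,-16,0,70],[3,1.4,-18,0,70],[3,1.4,-18,0,70],[3,1.4,-18,0,70],[2,1,-18,0,70],[2,1,-12,0,70],[0,0,0,0,70]]]'; python3 -m crank '[[[0,30,-10,0,70],[0,40,-10,0,70],[0,40,0,0,70],[0,40,0,0,70],[0,40,0,0,70],[20,30,0,0,70],[0,0,0,0,70],[0,0,0,0,70]]]'
python3 - <<'E'
from h import *
C={}
for n in("top","side"):
    c=bot.camera(n); np.savez(f"/tmp/{n}G.npz",**c); cv2.imwrite(f"pics/{n}G.png",c["img"])
b={}
for t in "0G":
  for n in("top","side"):
    c=dict(np.load(f"/tmp/{n}{t}.npz")); W=worldpts(c)
    for col,xy in dict(yellow=(.556,.048),blue=(.575,-.013),green=(.593,-.074)).items():
        m=(mask(c,col,100,50).astype(bool)&(W[...,2]>.08)&(abs(W[...,0]-.57)<.1)&(abs(W[...,1])<.14)); v,u=np.nonzero(m)
        if t=="0": b[n,col]=np.array([u.mean(),v.mean()]);continue
        p=[*xy,.12]; J=np.array([proj(c,[[p[0]+.001,p[1],.12]])[0]-proj(c,[p])[0],proj(c,[[p[0],p[1]+.001,.12]])[0]-proj(c,[p])[0]]).T
        print(n,col,len(u),"offset from start mm",np.round(np.linalg.solve(J,np.array([u.mean(),v.mean()])-b[n,col]),1),"z top",np.round(np.percentile(W[m][:,2],90),4))
c=dict(np.load("/tmp/topG.npz")); W=worldpts(c); g=cv2.cvtColor(c["img"],cv2.COLOR_BGR2GRAY)
m=((g<80)&(abs(W[...,0]-.536)<.05)&(abs(W[...,1]+.317)<.05)&(W[...,2]>.1)&(W[...,2]<.115)).astype(np.uint8)*255
k=max(cv2.findContours(m,cv2.RETR_EXTERNAL,cv2.CHAIN_APPROX_NONE)[0],key=cv2.contourArea)
e=cv2.fitEllipse((onz(c,k.reshape(-1,2),.107)[:,:2]*1000).astype(np.float32)); print("lid",np.round(e[0],1),"pan top-view 536.4 -315.4")
m=(W[...,2]>.06)&(W[...,2]<.09)&(abs(W[...,0]-.369)<.03)&(abs(W[...,1]-.029)<.03); print("flask",np.round(W[m].mean(0),4))
a,b2=[cv2.resize(dict(np.load(f"/tmp/{n}G.npz"))["img"][s],(d),interpolation=cv2.INTER_CUBIC) for n,s,d in(("top",np.s_[100:260,190:450],(780,480)),("side",np.s_[120:300,200:400],(640,576)))]
cv2.imwrite("pics/G1.png",a);cv2.imwrite("pics/G2.png",b2)
E
```

```text
clock: 103.6
eef_pos: [0.5633, 0.0498, 0.2044]
tool_rot: [-0.439, 0.894, 0.002, -0.092]
ft_force: [-0.9, 0.2, -0.1]
grip_width: 0.0624
clock: 104.6
eef_pos: [0.3752, 0.1736, 0.243]
tool_rot: [-0.438, 0.894, 0.003, -0.095]
ft_force: [0.2, 0.4, -0.1]
grip_width: 0.0619
top yellow 271 offset from start mm [0.6 0.3] z top 0.1269
top blue 253 offset from start mm [0.7 1.1] z top 0.1271
top green 243 offset from start mm [ 1.2 -0.2] z top 0.127
side yellow 163 offset from start mm [0.4 0.7] z top 0.1267
side blue 156 offset from start mm [0.8 0.6] z top 0.1264
side green 170 offset from start mm [ 1.6 -0. ] z top 0.127
lid [ 537.2 -314.3] pan top-view 536.4 -315.4
flask [0.3661 0.0299 0.0794]
```

View pics/G1.png

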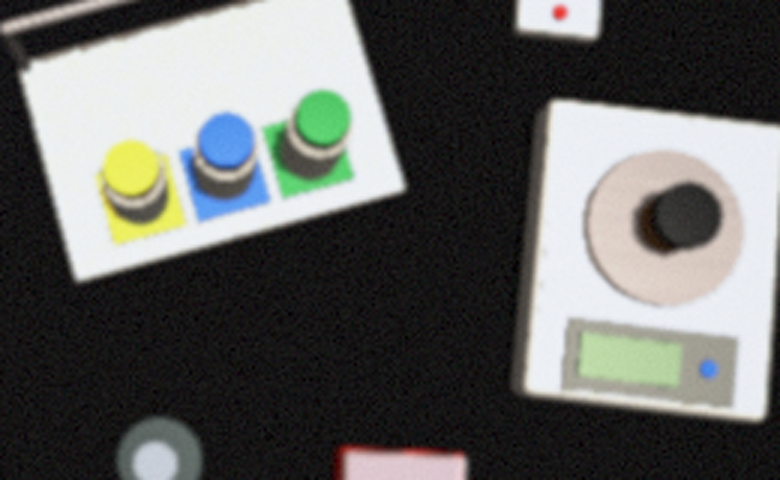

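View pics/G2.png

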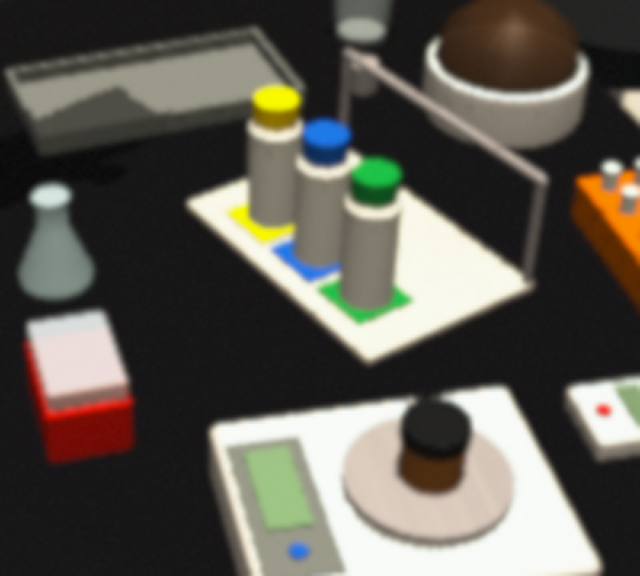

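```bash
python3 -c "
from workcell import bot
bot.job_done(); print(bot.get_obs()['clock'])"
```

```text
the job is handed in; nothing more can be done
the job is handed in; nothing more can be done
```

The job is done and handed in at about 105 s, against the 144 s limit. I moved all three bottles to the side tray and set the jar on the balance pan. Then I put each bottle back on the tile of its cap colour and moved the arm clear.

**Last checks, from both cameras:**
- **Bottles:** all three stand upright. Yellow and blue are within about 1.3 mm of their starting places and green within about 1.6 mm, and those places were the tile middles as far as I could measure.
- **Jar:** it stands upright on the pan, its lid about 1.5 mm from the pan's centre.
- **Flask:** it is where it started, to within measurement noise.

**What went wrong or disagreed:**
- **First return was off:** the bottles first stood 4–5.6 mm off their starting places, mostly to −y, because the side-view ring I used as a guide was biased. I regripped and shifted each of them.
- **Tool tilt:** it drifted to about 11° during the work and I could not correct it, so the bottles leaned by up to about 5° while held, judging from the pictures.
- **Camera offset:** the two cameras disagreed by 2–5 mm in absolute position, so I compared start and finish within each view.

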